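# Clamp a cartridge column in a compression module with its ratchet lever

## Task

Lay the short cartridge column with the blue inlet cap gently in the cradle of the compression module, blue end towards the ratchet lever, and set (not drop) the short tan spacer in the cradle between that blue end and the crosshead. Then clamp them by swinging the ratchet lever back and forth until the gauge needle rests in the green band, never letting it get into the red, and let go of the lever. Leave the long cartridge, the black spacer, the wrench and the jar where they are.

Things in the scene. Friction and masses are not known exactly. Their poses are not given: they have to be found in the camera images.
- module: Fixed compression module: cream bed 318 x 64 mm (long along module y) on a 96 mm wide foot. Origin on the bench below the cradle line, z up. Cream headstock at y -135 to -108 mm (100 mm high); blue ratchet lever outside it at y = -150 mm; tailstock at the +y end. The clamping axis runs along y at x = 0, 59 mm above the bench.
- cradle (a point): Point of the module on the cradle floor (x = 0, y = 0, 40 mm above the bench). The flat floor is 23 mm wide between aluminium cheeks 10 mm high that lean out to 35 mm apart, so a part let down within 4 mm of x = 0 centres itself. Cheeks at module y -66 to 6 and 62 to 88 mm; between them (6 to 62 mm) fingers can reach down to the 64 mm wide floor.
- tailstock: Fixed stop at the +y end, bolted at another place each time, axes as the module's. Origin: on the bench below the face of its sprung steel end plate at rest (disc 37 mm across, on the clamping axis, looking to -y). Cream block 18 to 64 mm beyond the face, 70 mm wide, 100 mm high, gauge face-up on top (64 mm across, to 116 mm). The plate yields up to 10 mm at 8 N/mm.
- crosshead_face (a point): Centre of the crosshead's steel face (37 mm disc on the clamping axis, looking to module +y). From 10 mm behind it an aluminium block, 70 mm wide, to 89 mm above the bench. The screw drives it to +y only, 1.3 mm a notch. At the start it is 8 to 14 mm farther from the end plate than cartridge and spacer are long together.
- lever (a joint): Ratchet lever, rad: 0 upright, positive leans to module -x (robot side); -0.8 to 0.8; stays where left; axis along module y. Positive swings drive the 20-notch wheel (0.314 rad a notch) and the crosshead; on negative swings the pawl clicks back and the wheel stays, or slips back to the last notch. Up to a notch of each forward swing may be lost. Under 8 N at the knob.
- lever_knob (a point): Centre of the black ball knob, 34 mm in diameter, at the end of the lever, 138 mm from lever_axis. Below it a bare steel stem 11 mm in diameter and about 45 mm long.
- lever_axis (a point): Point on the lever's axis of rotation, in the lever's plane of swing: module x = 0, y = -150 mm, 59 mm above the bench.
- gauge (a joint): Gauge needle, rad clockwise from its rest: 0.3 rad for each mm that the end plate is pushed in. Green band 0.90 to 1.95, red from 2.55 to 3.0. Black ticks every 0.3 rad.
- cartridge: Short cartridge column, 120 mm long, 0.2 to 0.35 kg: white tube, 32 mm diameter, 76 mm long, between hexagonal caps 22 mm long, 38 mm across flats (44 mm over corners), lying on a flat. Blue inlet cap and band at its -y end, grey cap at +y. Origin: underside of the caps below mid-length; y along the tube, z up; tube axis 19 mm above it.
- cartridge_inlet (a point): Centre of the blue inlet end face of the short cartridge, on its axis, 60 mm from mid-length.
- spacer: Short tan spacer: 32 mm long (y), 40 mm wide (x), 38 mm high, its lowest 11 mm a keel 20.5 mm wide that stands on the cradle floor; steel bush in both ends. 0.1 to 0.16 kg. Origin: middle of its underside, z up. Either end may face the cartridge.
- cartridge_long: A longer cartridge, 150 mm, with an orange inlet cap; not for this job. Origin as for the short one.
- spacer_long: A longer black spacer, 52 mm long, otherwise like the tan one; not for this job.
- wrench: Open-ended wrench, 140 mm long; bystander lying behind the module.
- fittings_jar: Clear jar with a white lid, 50 mm in diameter, 60 mm high; bystander.
Things that resemble listed ones, but are neither listed nor needed, are in the scene too. Leave any pink or turquoise look-alike of the cartridge alone.

How it is judged:
On the way:
1. The short cartridge lies let go in the cradle with its blue end towards the lever, and the tan spacer stands let go in the cradle between it and the crosshead, the gauge still at rest (x of cartridge_inlet in the frame of module between -0.004 and 0.004 m and z of cartridge_inlet in the frame of module between 0.056 and 0.063 m and y of cartridge_inlet in the frame of module between -0.05 and -0.018 m and angle between the y axis of cartridge and the y axis of module, either way round below 0.06 rad and x of spacer in the frame of module between -0.004 and 0.004 m and z of spacer in the frame of module between 0.037 and 0.044 m and y of spacer in the frame of module between -0.062 and -0.03 m and angle between the y axis of spacer and the y axis of module, either way round below 0.08 rad and angle between spacer's own z axis and vertical below 0.08 rad and value of joint gauge below 0.3 rad and contact force between the fingers and cartridge below 0.2 N and contact force between the fingers and spacer below 0.2 N), for 0.2 s.
At the end, for the whole second after the job is handed in: Short cartridge in the cradle, centred within 4 mm, square within 0.06 rad, blue end to the lever, axis 56-63 mm above the bench; tan spacer upright on the cradle floor behind it, within 4 mm and 0.08 rad; gauge 0.90 to 1.95 rad (green); all at rest (x of cartridge_inlet in the frame of module between -0.004 and 0.004 m and z of cartridge_inlet in the frame of module between 0.056 and 0.063 m and y of cartridge_inlet in the frame of module between -0.034 and -0.01 m and angle between the y axis of cartridge and the y axis of module, either way round below 0.06 rad and x of spacer in the frame of module between -0.004 and 0.004 m and z of spacer in the frame of module between 0.037 and 0.044 m and y of spacer in the frame of module between -0.052 and -0.024 m and angle between the y axis of spacer and the y axis of module, either way round below 0.08 rad and angle between spacer's own z axis and vertical below 0.08 rad and value of joint gauge between 0.9 and 1.95 rad and linear speed of each of cartridge, spacer below 0.01 m/s); the robot touches nothing.
It fails at once if The gauge needle gets into the red (over 2.55 rad) (value of joint gauge above 2.55 rad).
It fails at once if The long cartridge, black spacer, wrench or jar is shifted by more than 40 mm or tipped over (distance of any of cartridge_long, spacer_long, wrench, fittings_jar from where it was at the start of the episode above 0.04 m or angle between any of cartridge_long, spacer_long, fittings_jar's own z axis and vertical above 0.5 rad).
It fails at once if The short cartridge or the tan spacer is dropped (faster than 0.5 m/s while no finger touches it) ((linear speed of cartridge above 0.5 m/s and contact force between the fingers and cartridge below 0.1 N) or (linear speed of spacer above 0.5 m/s and contact force between the fingers and spacer below 0.1 N)).
It also fails if it takes over 69 s, if anything falls off the work surface, if the arm or the gripper's body presses on something with over 40 N, if the wrist force passes 120 N, or if a joint passes its speed limit or range.

## Robot

A 6-joint arm with a two-finger parallel gripper is mounted at the origin on the work surface. World frame = base frame: x ahead of the robot, y to its left, z up, the work surface at z = 0. Lengths are in m, angles in rad, forces in N, time in s.
With the tool pointing down it reaches from about 0.25 to 0.8 m from the base axis. Payload 3.9 kg.
Tool frame: the origin (TCP) lies midway between the tips of the shut fingers; the grasp point (between the pads) lies 19 mm behind it; x points along the fingers, y is the direction in which the jaws open and shut, and the axes are right-handed (so a half turn about x gives the same grasp; the last joint's range is limited). The gripper opens to 85 mm and grips with 20 to 120 N. Pads are 22 mm wide; open, the fingers measure 114 mm over their backs; the gripper's body (76 mm by 85 mm) begins 54 mm behind the grasp point. The pads swing forward as they close: fully open they stand 13 mm farther back than shut.
Start: joints at [-1.34, 0.26, -0.138, 1.173, 0, 1.571], TCP at [0.12, -0.511, 0.203] pointing down, gripper open.
Joint ranges: [-2.78, 2.78], [-0.83, 1.72], [-1.28, 1.37], [-1.9, 2.12], [-1.57, 1.48], [-3.14, 3.14]. Speed limits (rad/s): [2.57, 2.57, 3.14, 3.14, 3.14, 3.14].

## Interface

Orientations are given as [roll, pitch, yaw] about the fixed x, y, z axes, in that order (R = Rz(yaw) Ry(pitch) Rx(roll)).
In Python, from workcell import robot, read_camera, camera_model gives the robot as it stands.
- The arm moves only by the tool move_arm, never from a script. Its argument "steps" is a list of rows, each an object with "rotation": the turn, a rotation vector about the tool's x, y, z in rad, a list of three; "travel": the shift along the tool's x, y, z in mm, a list of three; "claw": the finger opening in mm, from 0 to 85.4. A call has 1 to 20 rows; each row shifts and turns the commanded pose from where the row before left it, along the tool's axes as they then stand; what a row does not reach is not made up. A row lasts 1/12 s, in which the tool goes at most 41.7 mm and 7.16 degrees, less where a joint would pass 70% of its speed; a pose out of reach is approached as far as the arm can. A call with a gripper value outside its range is refused whole. The fingers move at their own pace and stop on an object; the grip force is fixed at half the most. Time passes only in rows, so rows that do not move let the fingers close. It gives the time, the measured TCP pose, the force and the opening at its end, in the units of the state.
- robot.get_obs(): the state, without advancing time (a new reading comes with each control period).
- read_camera(name): name is "scene" or "top" or "wrist"; returns (picture, depth): 384x512x3 uint8, red, green, blue; 384x512 float32, m along the optical axis (not along the pixel's ray), 0 where there is no reading.
- camera_model(name): a dict with "vertical_fov" (degrees; the focal length in pixels is half the picture's height over the tangent of half this angle, whatever the lens; pixels are square), "cx", "cy" (the principal point, pixels), "R" (3x3) and "t" (3): a world point X has camera coordinates R X + t. Camera axes: x right, y down, z forward; pixel columns grow to the right and rows downward; lengths in m; the calibration is good to about 2 mm. A picture is of the moment at which its call begins: read the wrist's pose just before it. camera_model takes no time and is no camera call; for the wrist camera it gives the pose at the moment of the call.
- robot.close_job(): hands the job in, once; it reports no verdict.
The state is a dict: "time_s": time; "qpos": joint angles; "joint_velocities": joint speeds; "joint_efforts": joint torques, N m; "ee_pos": TCP position; "tcp_rot": TCP orientation; "ft_force": force on the tool from outside, world axes, zero at the start; "wrist_torque": the same for the moment, N m; "opening": finger opening in m.
Only numpy, scipy, OpenCV 4.12 (cv2) and the standard library are available. Lean on these libraries where they do the work, as an engineer would, in place of code of your own. Each camera call takes 0.05 s, during which the arm holds its last target. There are 200 camera calls.

## Working session

There is one attempt and no reset: what is moved stays moved. The work goes in short steps, Python scripts to look and compute and a tool call to move; the robot and the scene stay as the last step left them, time stands still between calls to the robot, and variables do not carry over. Pictures are saved under pics/ and viewed, about 8 in all and at most 12, crops included, and the job is handed in when it is done.

Besides the shell and the picture viewer there is one more tool, called after "Request:" as name(argument=value, ...) on one line, values as JSON. move_arm: Moves the arm, as the interface text tells. Its arguments: {"type":"object","properties":{"steps":{"type":"array","items":{"type":"object","properties":{"rotation":{"type":"array","items":{"type":"number"}},"travel":{"type":"array","items":{"type":"number"}},"claw":{"type":"number"}}}}},"required":["steps"]}

```bash
mkdir -p pics; ls; cat > h.py <<'E'
import numpy as np, cv2
from workcell import robot, read_camera, camera_model
def K(m,h=384):
    f=h/2/np.tan(np.radians(m["vertical_fov"])/2); return f
def snap(name):
    m=camera_model(name); p,d=read_camera(name)
    return p,d,m
def cloud(d,m):
    f=K(m); v,u=np.mgrid[0:d.shape[0],0:d.shape[1]]
    c=np.stack([(u-m["cx"])/f*d,(v-m["cy"])/f*d,d],-1)
    return (c-np.array(m["t"]))@np.array(m["R"])
def ray(u,v,z,m):
    f=K(m);R=np.array(m["R"]);t=np.array(m["t"])
    o=-R.T@t; r=R.T@np.array([(u-m["cx"])/f,(v-m["cy"])/f,1]); return o+r*(z-o[2])/r[2]
def save(n,p): cv2.imwrite("pics/"+n,p[...,::-1])
E
python3 - <<'E'
from h import *
o=robot.get_obs(); print(o)
for n in("scene","top","wrist"):
    p,d,m=snap(n); np.savez(n+"0.npz",p=p,d=d); save(n+"0.png",p); print(n,m, (d==0).mean())
a=cv2.imread("pics/scene0.png");b=cv2.imread("pics/top0.png")
cv2.imwrite("pics/a.png",b)
E
```

```text
pics
{'time_s': 0.0, 'qpos': array([-1.33999159e+00,  2.60672270e-01, -1.39374376e-01,  1.17271428e+00,
       -3.17875621e-05,  1.57078478e+00]), 'joint_velocities': array([ 0.00145777, -0.00011627,  0.00013461, -0.00034499, -0.00061962,
        0.00078898]), 'joint_efforts': array([ 2.80469438e-03, -4.05680358e+01,  2.53920239e+01,  1.88528403e-02,
        1.65663814e-04,  1.33728787e-05]), 'ee_pos': array([ 0.11991826, -0.51035548,  0.20216912]), 'tcp_rot': array([-1.5546291 ,  1.56883147,  1.81777986]), 'ft_force': array([-0.30207451, -0.08565313, -0.90111816]), 'wrist_torque': array([-0.02845866,  0.01988868,  0.03820278]), 'opening': 0.08512849035177647}
scene {'vertical_fov': 55.39251870630415, 'cx': 251.7179059965233, 'cy': 189.92639478804674, 'R': array([[-0.78533787,  0.61884443, -0.01661328],
       [ 0.38758646,  0.47058264, -0.79267188],
       [-0.48272266, -0.62895433, -0.60942209]]), 't': array([ 0.35992121, -0.1424254 ,  1.43978965])} 0.004145304361979167
top {'vertical_fov': 55.159826592815556, 'cx': 260.4266298699176, 'cy': 193.6124033166785, 'R': array([[ 1.21108665e-02, -9.99926648e-01,  1.61920331e-04],
       [-9.90760538e-01, -1.20217241e-02, -1.35088989e-01],
       [ 1.35081027e-01,  1.47562044e-03, -9.90833457e-01]]), 't': array([0.11084214, 0.55096503, 1.04693101])} 0.004140218098958333
wrist {'vertical_fov': 65.89952485124208, 'cx': 250.85660776250492, 'cy': 189.10781093124706, 'R': array([[ 0.22678382, -0.97394323, -0.00192099],
       [-0.93916962, -0.21920825,  0.26440152],
       [-0.25793317, -0.05815785, -0.96441078]]), 't': array([-0.52443598, -0.0338512 ,  0.37743369])} 0.0039011637369791665
```

View pics/top0.png

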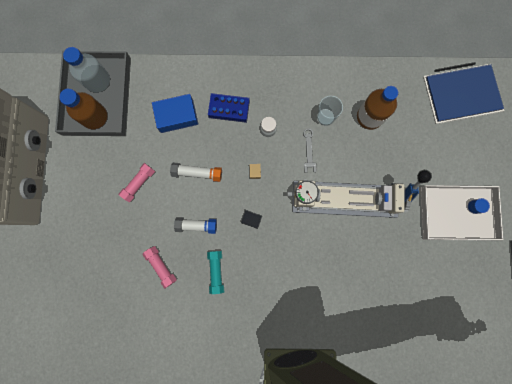

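View pics/scene0.png

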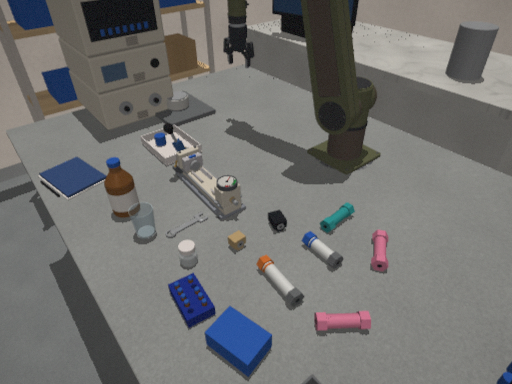

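```bash
python3 - <<'E'
from h import *
z=np.load("top0.npz");p,d=z["p"],z["d"];m=camera_model("top");C=cloud(d,m)
big=cv2.resize(p[140:300,100:440],None,fx=2.3,fy=2.3,interpolation=cv2.INTER_CUBIC)
save("crop1.png",big)
for n,(u0,v0,u1,v1) in dict(short=(170,212,222,240),tan=(245,160,265,183),black=(238,206,265,232),module=(284,175,412,222),long=(165,158,226,186)).items():
    Q=C[v0:v1,u0:u1].reshape(-1,3); zz=Q[:,2]
    s=Q[zz>0.012]; r=cv2.minAreaRect((s[:,:2]*1000).astype(np.float32))
    print(n,len(s),r,np.percentile(zz,[1,5,50,95,99]))
hsv=cv2.cvtColor(p,cv2.COLOR_RGB2HSV)
def cen(n,box,mask,zz):
    u0,v0,u1,v1=box; y,x=np.nonzero(mask[v0:v1,u0:u1]); print(n,len(x),x.mean()+u0,y.mean()+v0,ray(x.mean()+u0,y.mean()+v0,zz,m))
cen("bluecap",(170,212,222,240),(hsv[...,0]>100)&(hsv[...,0]<130)&(hsv[...,1]>120),.034)
cen("white",(170,212,222,240),(hsv[...,1]<40)&(hsv[...,2]>170),.033)
E
```

```text
short 530 ((446.75238037109375, 241.05136108398438), (259.7236633300781, 52.9195556640625), 82.29082489013672) [-0.00523601 -0.00353316  0.00105814  0.03779734  0.04053086]
tan 164 ((520.9134521484375, 133.1033935546875), (236.14743041992188, 30.424840927124023), 0.9610474705696106) [-0.00424251 -0.00284627  0.00169855  0.03993918  0.04227036]
black 255 ((451.9676513671875, 144.40069580078125), (58.12322235107422, 97.03425598144531), 89.32496643066406) [-0.00473218 -0.00329719  0.00129556  0.03997539  0.04159569]
module 3597 ((529.8541870117188, -83.25654602050781), (164.6410369873047, 442.51739501953125), 12.06291675567627) [-0.00418185 -0.00248652  0.03631857  0.11353045  0.11881066]
long 607 ((554.3265991210938, 228.2000732421875), (360.45458984375, 109.4088134765625), 53.480995178222656) [-0.00467345 -0.00318689  0.00132855  0.03731411  0.04122279]
bluecap 124 210.99193548387098 225.75 [0.45344693 0.26091727 0.034     ]
white 174 193.24137931034483 225.21264367816093 [0.45443241 0.31305923 0.033     ]
```

View pics/crop1.png

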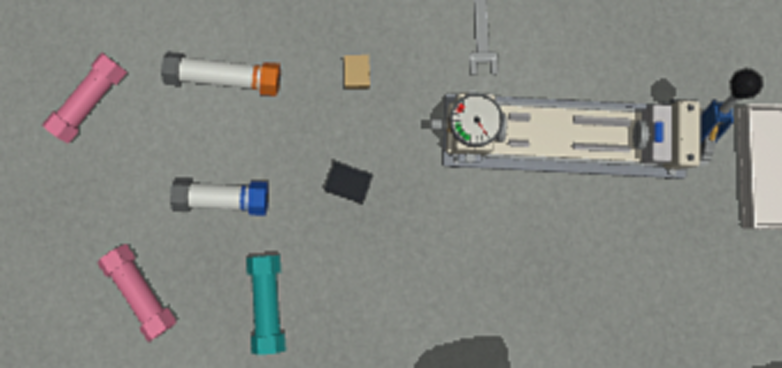

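Candidates in the top image are: short cartridge with blue cap (195,225), long orange (196,172), pinks (137,182) and (159,267), teal (215,271). The tan spacer is at (255,171) and the black one at (251,218). The close crop confirms the white tube with blue cap at (195,225), blue end to image right (world −y, the lever side), and the tan block at (255,171).

```bash
cat >> h.py <<'E'
from scipy.spatial.transform import Rotation as Ro
def tool():
    o=robot.get_obs(); return np.array(o["ee_pos"]),Ro.from_euler("xyz",o["tcp_rot"]),o
def plan(pos=None,yawjaw=None,tilt=None):
    """rotation (tool rotvec) to have x down & y along horizontal angle yawjaw (mod pi), then travel mm in new tool axes"""
    p,R,o=tool(); out=[]
    for a in (yawjaw,yawjaw+np.pi):
        y=np.array([np.cos(a),np.sin(a),0]);x=np.array([0,0,-1.])
        T=Ro.from_matrix(np.stack([x,y,np.cross(x,y)],1)); out.append(((R.inv()*T).as_rotvec(),T))
    rv,T=min(out,key=lambda q:np.linalg.norm(q[0]))
    print("p",p.round(4),"rot",rv.round(4),"travel",(T.inv().apply(np.array(pos)-p)*1000).round(1),"open",round(o["opening"],4),"t",round(o["time_s"],2),"F",np.round(o["ft_force"],1))
E
python3 - <<'E'
from h import *
p,R,o=tool(); m=camera_model("wrist"); Rm=np.array(m["R"]);c=-Rm.T@m["t"]
print("tool axes",R.as_matrix().round(3)); print("cam in tool",R.inv().apply(c-p).round(4),"fwd in tool",R.inv().apply(Rm[2]).round(3))
z=np.load("top0.npz");P,d=z["p"],z["d"];m=camera_model("top");C=cloud(d,m)
hsv=cv2.cvtColor(P,cv2.COLOR_RGB2HSV)
print("axis dir", np.degrees(np.arctan2(*( [0.45443-0.45345,0.31306-0.26092]))))
# tan
k=(hsv[...,0]>8)&(hsv[...,0]<28)&(hsv[...,1]>70);b=np.zeros_like(k);b[160:183,245:265]=1
y,x=np.nonzero(k&b);print("tan",len(x),ray(x.mean(),y.mean(),.034,m))
# module foot edge heights
for v0 in range(284,412,14): print(v0, [round(float(q),3) for q in C[175:222:4,v0,2]])
plan([0.40,0.30,0.25],0.0)
E
```

```text
tool axes [[-0.     0.229 -0.973]
 [ 0.001 -0.973 -0.229]
 [-1.    -0.001 -0.   ]]
cam in tool [-0.1697  0.0006 -0.0661] fwd in tool [ 0.964 -0.001  0.264]
axis dir 1.0767789269722636
tan 152 [0.61875745 0.13499852 0.034     ]
284 [-0.001, -0.002, 0.003, -0.0, 0.001, 0.001, 0.001, 0.003, -0.0, 0.002, 0.002, -0.0]
298 [-0.004, 0.001, 0.079, 0.111, 0.113, 0.114, 0.109, 0.094, 0.037, 0.014, 0.003, -0.005]
312 [0.001, -0.002, 0.115, 0.11, 0.115, 0.115, 0.115, 0.099, 0.037, 0.012, -0.001, 0.002]
326 [0.001, -0.003, 0.012, 0.042, 0.046, 0.042, 0.04, 0.046, 0.04, 0.012, -0.001, -0.0]
340 [-0.003, -0.003, 0.01, 0.037, 0.041, 0.039, 0.034, 0.045, 0.042, 0.017, 0.001, -0.003]
354 [0.0, -0.003, 0.0, 0.038, 0.051, 0.042, 0.04, 0.048, 0.039, 0.01, 0.005, 0.003]
368 [0.001, -0.003, 0.001, 0.036, 0.048, 0.041, 0.039, 0.045, 0.043, 0.012, 0.015, 0.0]
382 [0.001, -0.001, -0.001, 0.076, 0.078, 0.078, 0.076, 0.078, 0.076, 0.037, 0.015, 0.002]
396 [0.0, 0.002, 0.097, 0.096, 0.102, 0.098, 0.097, 0.101, 0.101, 0.097, 0.011, 0.005]
410 [-0.001, 0.0, 0.123, 0.123, 0.126, 0.119, 0.104, 0.088, -0.001, -0.004, -0.004, -0.001]
p [ 0.12   -0.5105  0.2024] rot [-1.34e+00 -1.00e-03  1.20e-03] travel [ -47.6  280.  -810.5] open 0.0851 t 0.15 F [-0.5  0.6 -0.7]
```

Request:
move_arm(steps=[{"rotation": [-0.1218, 0, 0], "travel": [-4, 0, 0], "claw": 60}, {"rotation": [-0.1218, 0, 0], "travel": [-4, 0, 0], "claw": 60}, {"rotation": [-0.1218, 0, 0], "travel": [-4, 0, 0], "claw": 60}, {"rotation": [-0.1218, 0, 0], "travel": [-4, 0, 0], "claw": 60}, {"rotation": [-0.1218, 0, 0], "travel": [-4, 0, 0], "claw": 60}, {"rotation": [-0.1218, 0, 0], "travel": [-4, 0, 0], "claw": 60}, {"rotation": [-0.1218, 0, 0], "travel": [-4, 0, 0], "claw": 60}, {"rotation": [-0.1218, 0, 0], "travel": [-4, 0, 0], "claw": 60}, {"rotation": [-0.1218, 0, 0], "travel": [-4, 0, 0], "claw": 60}, {"rotation": [-0.1218, 0, 0], "travel": [-4, 0, 0], "claw": 60}, {"rotation": [-0.1218, 0, 0], "travel": [-4, 0, 0], "claw": 60}, {"travel": [0, 35, -20], "claw": 60}, {"travel": [0, 35, -20], "claw": 60}, {"travel": [0, 35, -20], "claw": 60}, {"travel": [0, 35, -20], "claw": 60}, {"travel": [0, 35, -20], "claw": 60}, {"travel": [0, 35, -20], "claw": 60}, {"travel": [0, 35, -20], "claw": 60}, {"travel": [0, 35, -20], "claw": 60}, {"travel": [0, 10, -20], "claw": 60}])

```text
invalid input at $.steps[11]: expected keys rotation, travel, claw
```

```bash
python3 - <<'E'
from h import *
print(robot.get_obs()["qpos"].round(3)); plan([0.53,-0.06,0.36],0.0)
plan([0.4545,0.30,0.16],0.0)
E
```

```text
[-1.34   0.261 -0.139  1.173  0.     1.571]
p [ 0.12   -0.5105  0.2024] rot [-1.34e+00 -1.00e-03  1.20e-03] travel [-157.6  410.  -450.5] open 0.0851 t 0.15 F [-0.5  0.6 -0.7]
p [ 0.12   -0.5105  0.2024] rot [-1.34e+00 -1.00e-03  1.20e-03] travel [  42.4  334.5 -810.5] open 0.0851 t 0.15 F [-0.5  0.6 -0.7]
```

Request:
move_arm(steps=[{"rotation": [-0.1218, 0, 0], "travel": [-8, 0, 0], "claw": 60}, {"rotation": [-0.1218, 0, 0], "travel": [-8, 0, 0], "claw": 60}, {"rotation": [-0.1218, 0, 0], "travel": [-8, 0, 0], "claw": 60}, {"rotation": [-0.1218, 0, 0], "travel": [-8, 0, 0], "claw": 60}, {"rotation": [-0.1218, 0, 0], "travel": [-8, 0, 0], "claw": 60}, {"rotation": [-0.1218, 0, 0], "travel": [-8, 0, 0], "claw": 60}, {"rotation": [-0.1218, 0, 0], "travel": [-8, 0, 0], "claw": 60}, {"rotation": [-0.1218, 0, 0], "travel": [-8, 0, 0], "claw": 60}, {"rotation": [-0.1218, 0, 0], "travel": [-8, 0, 0], "claw": 60}, {"rotation": [-0.1218, 0, 0], "travel": [-8, 0, 0], "claw": 60}, {"rotation": [-0.1218, 0, 0], "travel": [-8, 0, 0], "claw": 60}, {"rotation": [0, 0, 0], "travel": [-8, 35, -20], "claw": 60}, {"rotation": [0, 0, 0], "travel": [-8, 35, -20], "claw": 60}, {"rotation": [0, 0, 0], "travel": [-8, 35, -20], "claw": 60}, {"rotation": [0, 0, 0], "travel": [-8, 35, -20], "claw": 60}, {"rotation": [0, 0, 0], "travel": [-8, 35, -20], "claw": 60}, {"rotation": [0, 0, 0], "travel": [-8, 35, -20], "claw": 60}, {"rotation": [0, 0, 0], "travel": [0, 35, -20], "claw": 60}, {"rotation": [0, 0, 0], "travel": [0, 35, -20], "claw": 60}])

```text
time_s: 1.73
ee_pos: [0.4018, -0.35, 0.3395]
tcp_rot: [0.733, 1.57, -0.837]
ft_force: [0.2, -1.3, -0.4]
opening: 0.0601
```

```bash
python3 - <<'E'
from h import *
print(robot.get_obs()["qpos"].round(3)); plan([0.53,-0.06,0.33],0.0)
plan([0.4545,0.30,0.16],0.0)
E
```

```text
[-0.717  0.257  0.209  1.522 -0.     0.854]
p [ 0.4018 -0.35    0.3395] rot [-0.0002  0.0008 -0.0007] travel [   9.5  128.2 -290. ] open 0.0601 t 1.73 F [ 0.2 -1.3 -0.4]
p [ 0.4018 -0.35    0.3395] rot [-0.0002  0.0008 -0.0007] travel [ 179.5   52.7 -650. ] open 0.0601 t 1.73 F [ 0.2 -1.3 -0.4]
```

Request:
move_arm(steps=[{"rotation": [0, 0, 0], "travel": [1, 18, -38], "claw": 60}, {"rotation": [0, 0, 0], "travel": [1, 18, -38], "claw": 60}, {"rotation": [0, 0, 0], "travel": [1, 18, -38], "claw": 60}, {"rotation": [0, 0, 0], "travel": [1, 18, -38], "claw": 60}, {"rotation": [0, 0, 0], "travel": [1, 18, -38], "claw": 60}, {"rotation": [0, 0, 0], "travel": [1, 18, -38], "claw": 60}, {"rotation": [0, 0, 0], "travel": [1, 18, -20], "claw": 60}, {"rotation": [0, 0, 0], "travel": [0, 0, 0], "claw": 60}])

```text
time_s: 2.4
ee_pos: [0.5276, -0.101, 0.3309]
tcp_rot: [3.054, 1.569, 1.489]
ft_force: [-0.6, -0.0, -0.3]
opening: 0.0597
```

```bash
python3 - <<'E'
from h import *
p,d,m=snap("wrist"); np.savez("wm.npz",p=p,d=d,**{k:np.array(v) for k,v in m.items()})
save("wm.png",cv2.resize(p,(800,600),interpolation=cv2.INTER_CUBIC))
plan([0.4545,0.30,0.16],0.0)
E
```

```text
p [ 0.5262 -0.1031  0.3311] rot [ 0.0043 -0.0003  0.0012] travel [ 171.1  -71.7 -403.1] open 0.0598 t 2.45 F [ 0.1 -1.1  0.4]
```

View pics/wm.png

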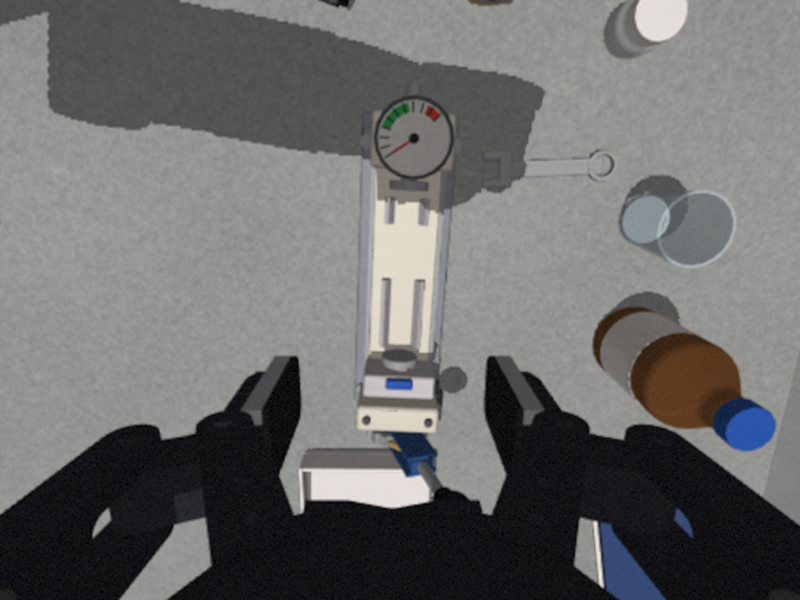

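```bash
cat > mod.py <<'E'
from h import *
z=np.load("wm.npz");p,d=z["p"],z["d"];m={k:z[k] for k in("vertical_fov","cx","cy","R","t")}
hsv=cv2.cvtColor(p,cv2.COLOR_RGB2HSV)
cream=(hsv[...,0]>10)&(hsv[...,0]<35)&(hsv[...,1]>18)&(hsv[...,2]>190)
L=[];Rr=[]
for v in range(145,222,3):
    x=np.nonzero(cream[v,225:295])[0]+225
    if len(x)>5: L.append(ray(x.min()-.5,v,.04,m)[:2]);Rr.append(ray(x.max()+.5,v,.04,m)[:2])
L=np.array(L);Rr=np.array(Rr); W=Rr-L
print("width",(W[:,0]*1000).round(1))
c=(L+Rr)/2; k=np.polyfit(c[:,1],c[:,0],1); print("centre x=%.4f*y+%.4f"%tuple(k),"res",np.abs(np.polyval(k,c[:,1])-c[:,0]).max())
for n,q in(("L",L),("R",Rr)): print(n,np.polyfit(q[:,1],q[:,0],1))
for u in(247,248,249,250,267,268,269,270): print(u,"cream breaks",np.nonzero(np.diff(cream[120:232,u].astype(int)))[0]+120)
save("z.png",cv2.resize(p[110:240,222:300],None,fx=4.5,fy=4.5,interpolation=cv2.INTER_CUBIC))
C=cloud(d,m)
for u in (255,256,257): print([ (v,*C[v,u,1:].round(3)) for v in range(112,130,1)])
print([ (v,*C[v,255,1:].round(3)) for v in range(218,245,2)])
E
python3 mod.py
```

```text
width [63.5 62.1 62.3 62.5 62.6 62.8 61.4 61.6 61.7 61.9 63.7 62.2 62.4 62.6
 62.7 61.3 61.5 61.6 63.4 63.6 62.2 62.3 62.5 62.7 61.2 61.4]
centre x=0.0431*y+0.5435 res 0.0006555836888433308
L [0.04158938 0.51209197]
R [0.04464326 0.57483986]
247 cream breaks [142 177]
248 cream breaks [143 177]
249 cream breaks [143 177 202 219]
250 cream breaks [142 178 182 219]
267 cream breaks [129 140 142 177]
268 cream breaks [143 178 223 224]
269 cream breaks [143 178 215 225]
270 cream breaks [144 178 196 225]
[(112, np.float64(-0.039), np.float64(0.115)), (113, np.float64(-0.041), np.float64(0.114)), (114, np.float64(-0.043), np.float64(0.039)), (115, np.float64(-0.045), np.float64(0.039)), (116, np.float64(-0.045), np.float64(0.074)), (117, np.float64(-0.047), np.float64(0.075)), (118, np.float64(-0.048), np.float64(0.074)), (119, np.float64(-0.049), np.float64(0.073)), (120, np.float64(-0.051), np.float64(0.074)), (121, np.float64(-0.052), np.float64(0.074)), (122, np.float64(-0.055), np.float64(0.039)), (123, np.float64(-0.057), np.float64(0.039)), (124, np.float64(-0.058), np.float64(0.03
[... 1826 characters left out ...]
t64(0.039)), (129, np.float64(-0.065), np.float64(0.04))]
[(218, np.float64(-0.211), np.float64(0.038)), (220, np.float64(-0.215), np.float64(0.037)), (222, np.float64(-0.218), np.float64(0.039)), (224, np.float64(-0.22), np.float64(0.043)), (226, np.float64(-0.219), np.float64(0.053)), (228, np.float64(-0.219), np.float64(0.062)), (230, np.float64(-0.219), np.float64(0.069)), (232, np.float64(-0.22), np.float64(0.074)), (234, np.float64(-0.223), np.float64(0.076)), (236, np.float64(-0.226), np.float64(0.077)), (238, np.float64(-0.229), np.float64(0.078)), (240, np.float64(-0.229), np.float64(0.085)), (242, np.float64(-0.231), np.float64(0.088)), (244, np.float64(-0.232), np.float64(0.093))]
```

View pics/z.png

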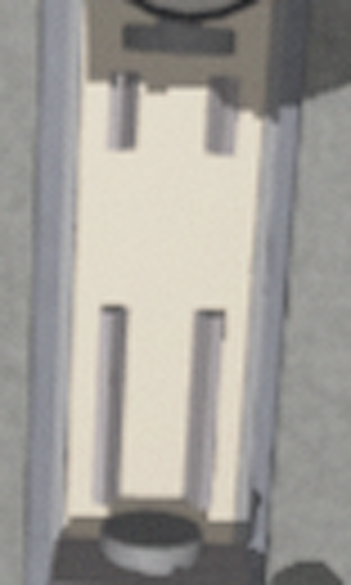

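```bash
cat >> mod.py <<'E'
print("----")
for n,u,v,zz,my in(("near",249,177.8,.04,6),("near",268.5,178.3,.04,6),("far",249,143.2,.05,62),("far",269,143.6,.05,62),("far floor",249,143.2,.04,62),("plate",260,121.6,.0775,0),("xhead top rim",256,231,.0775,0)):
    print(n,ray(u,v,zz,m).round(4),my)
# crosshead & plate by depth, x centre of disc
Q=C.reshape(-1,3); 
for n,s in(("disc",(Q[:,1]<-.2175)&(Q[:,1]>-.2225)&(Q[:,2]>.05)&(Q[:,2]<.073)&(abs(Q[:,0]-.534)<.03)),):
    q=Q[s];print(n,len(q),q.mean(0),q[:,0].min(),q[:,0].max(),np.median(q[:,1]))
E
python3 mod.py | sed -n '/----/,$p'
```

```text
----
near [ 0.5241 -0.1419  0.04  ] 6
near [ 0.5553 -0.1426  0.04  ] 6
far [ 0.5241 -0.0859  0.05  ] 62
far [ 0.5544 -0.0864  0.05  ] 62
far floor [ 0.524 -0.087  0.04 ] 62
plate [ 0.5395 -0.0528  0.0775] 0
xhead top rim [ 0.5353 -0.2172  0.0775] 0
disc 132 [ 0.53349677 -0.21913051  0.06223158] 0.5163381416591815 0.5516368766628127 -0.21900733932231006
```

Request:
move_arm(steps=[{"rotation": [0, 0, 0], "travel": [8, -7, -38], "claw": 60}, {"rotation": [0, 0, 0], "travel": [15, -7, -37], "claw": 60}, {"rotation": [0, 0, 0], "travel": [15, -7, -37], "claw": 60}, {"rotation": [0, 0, 0], "travel": [15, -7, -37], "claw": 60}, {"rotation": [0, 0, 0], "travel": [15, -7, -37], "claw": 60}, {"rotation": [0, 0, 0], "travel": [15, -7, -37], "claw": 60}, {"rotation": [0, 0, 0], "travel": [15, -7, -37], "claw": 60}, {"rotation": [0, 0, 0], "travel": [15, -7, -37], "claw": 60}, {"rotation": [0, 0, 0], "travel": [15, -7, -37], "claw": 60}, {"rotation": [0, 0, 0], "travel": [15, -7, -37], "claw": 60}, {"rotation": [0, 0, 0], "travel": [15, 0, -32], "claw": 60}, {"rotation": [0, 0, 0], "travel": [0, 0, 0], "claw": 60}])

```text
time_s: 3.45
ee_pos: [0.4538, 0.3009, 0.1709]
tcp_rot: [-1.559, 1.567, -3.126]
ft_force: [0.3, -0.0, 0.8]
opening: 0.0598
```

```bash
cat > cart.py <<'E'
from h import *
p,d,m=snap("wrist"); np.savez("wc.npz",p=p,d=d)
C=cloud(d,m); hsv=cv2.cvtColor(p,cv2.COLOR_RGB2HSV)
box=(abs(C[...,0]-.4545)<.045)&(abs(C[...,1]-.31)<.085)
q=C[box&(C[...,2]>.028)&(C[...,2]<.042)&(d>0)]
w=C[box&(hsv[...,1]<40)&(hsv[...,2]>170)&(C[...,2]>.025)]
b=C[box&(hsv[...,0]>100)&(hsv[...,0]<130)&(hsv[...,1]>120)&(C[...,2]>.03)]
r=cv2.minAreaRect((q[:,:2]*1000).astype(np.float32)); print("all",len(q),r, np.percentile(q[:,2],99))
r=cv2.minAreaRect((w[:,:2]*1000).astype(np.float32)); print("white",len(w),r)
print("blue",len(b),b.mean(0))
save("wc.png",p); plan([r[0][0]/1000,r[0][1]/1000,.007],0.0)
E
python3 cart.py
```

```text
all 2913 ((452.8688049316406, 308.2311096191406), (120.60592651367188, 32.885231018066406), 88.09510040283203) 0.038201765884428134
white 339 ((459.35906982421875, 318.2813720703125), (96.6529541015625, 16.959854125976562), 86.95943450927734)
blue 649 [0.45112423 0.26646296 0.05233324]
p [0.4541 0.2984 0.1721] rot [0.0027 0.0021 0.0028] travel [165.1   5.2 -19.9] open 0.0596 t 3.5 F [ 0.1 -0.6  0.1]
```

```bash
python3 -c "
from h import *
plan([.4529,.3082,.008],-0.034)"
```

```text
p [0.4541 0.2984 0.1721] rot [0.0367 0.0021 0.0028] travel [164.1  -1.6  -9.8] open 0.0596 t 3.5 F [ 0.1 -0.6  0.1]
```

Request:
move_arm(steps=[{"rotation": [0.037, 0.002, 0.003], "travel": [20, -1.6, -9.8], "claw": 60}, {"rotation": [0, 0, 0], "travel": [38, 0, 0], "claw": 60}, {"rotation": [0, 0, 0], "travel": [38, 0, 0], "claw": 60}, {"rotation": [0, 0, 0], "travel": [36, 0, 0], "claw": 60}, {"rotation": [0, 0, 0], "travel": [20, 0, 0], "claw": 60}, {"rotation": [0, 0, 0], "travel": [12, 0, 0], "claw": 60}, {"rotation": [0, 0, 0], "travel": [0, 0, 0], "claw": 60}, {"rotation": [0, 0, 0], "travel": [0, 0, 0], "claw": 60}])

```text
time_s: 4.17
ee_pos: [0.4544, 0.306, 0.0102]
tcp_rot: [1.941, 1.568, 0.331]
ft_force: [-0.8, 0.4, 0.6]
opening: 0.0603
```

```bash
python3 -c "
from h import *
plan([.4529,.3082,.008],-0.034)"
```

```text
p [0.4544 0.306  0.0102] rot [-0.0054 -0.0009 -0.0022] travel [ 2.2 -1.6 -2.2] open 0.0603 t 4.17 F [-0.8  0.4  0.6]
```

Good; close, then lift.

Request:
move_arm(steps=[{"rotation": [0, 0, 0], "travel": [2, -1.5, -2], "claw": 45}, {"rotation": [0, 0, 0], "travel": [0, 0, 0], "claw": 30}, {"rotation": [0, 0, 0], "travel": [0, 0, 0], "claw": 20}, {"rotation": [0, 0, 0], "travel": [0, 0, 0], "claw": 20}, {"rotation": [0, 0, 0], "travel": [0, 0, 0], "claw": 20}, {"rotation": [0, 0, 0], "travel": [0, 0, 0], "claw": 20}, {"rotation": [0, 0, 0], "travel": [0, 0, 0], "claw": 20}])

```text
time_s: 4.75
ee_pos: [0.4527, 0.31, 0.0083]
tcp_rot: [2.173, 1.567, 0.565]
ft_force: [-0.2, -0.0, -0.1]
opening: 0.0197
```

```bash
python3 -c "
from h import *
plan([.5385,-.116,.2],-0.043)"
```

```text
p [0.4527 0.31   0.0083] rot [ 0.006  -0.0023 -0.0033] travel [-191.7  104.   421.9] open 0.0197 t 4.75 F [-0.2 -0.  -0.1]
```

```bash
python3 - <<'E'
from h import *
a=read_camera("wrist")[0];b=read_camera("scene")[0]
save("w2.png",np.hstack([a,cv2.resize(b[180:300,240:400],(512,384))])[:, ::1]); im=cv2.imread("pics/w2.png");cv2.imwrite("pics/w2.png",cv2.resize(im,(800,300)))
E
```

```text
(no output)
```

View pics/w2.png

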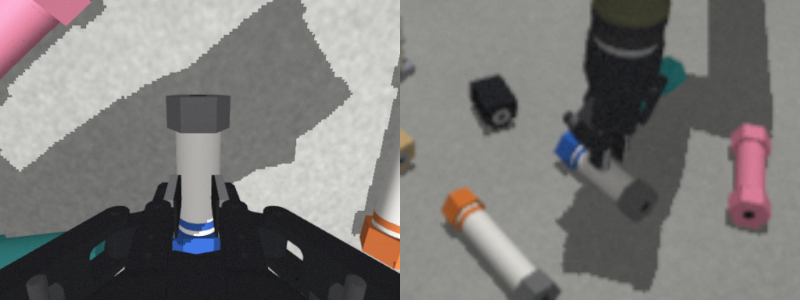

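Request:
move_arm(steps=[{"rotation": [0, 0, 0], "travel": [0, 0, 0], "claw": 8}, {"rotation": [0, 0, 0], "travel": [0, 0, 0], "claw": 8}, {"rotation": [0, 0, 0], "travel": [0, 0, 0], "claw": 8}, {"rotation": [0, 0, 0], "travel": [0, 0, 0], "claw": 8}])

```text
time_s: 5.18
ee_pos: [0.4527, 0.3099, 0.008]
tcp_rot: [2.171, 1.567, 0.563]
ft_force: [-0.9, -0.0, 0.1]
opening: 0.008
```

```bash
python3 - <<'E'
from h import *
plan([.4529,.3082,.008],-0.034)
o=robot.get_obs();print(o["ft_force"],o["wrist_torque"])
p,d,m=snap("wrist");C=cloud(d,m)
for v in range(215,290,8): print(v,[(u,*(C[v,u]*1000).round(0).astype(int)) for u in range(200,312,8)])
E
```

```text
p [0.4527 0.3099 0.008 ] rot [-0.0032 -0.002  -0.0029] travel [0.  0.3 1.6] open 0.008 t 5.18 F [-0.9 -0.   0.1]
[-0.91804852 -0.04078295  0.11920801] [-0.00043701  0.02051974  0.00987501]
215 [(200, np.int64(419), np.int64(311), np.int64(-2)), (208, np.int64(424), np.int64(311), np.int64(-2)), (216, np.int64(430), np.int64(310), np.int64(-1)), (224, np.int64(435), np.int64(310), np.int64(-2)), (232, np.int64(442), np.int64(321), np.int64(30)), (240, np.int64(447), np.int64(323), np.int64(33)), (248, np.int64(451), np.int64(323), np.int64(34)), (256, np.int64(455), np.int64(322), np.int64(34)), (264, np.int64(459), np.int64(322), np.int64(33)), (272, np.int64(463), np.int64(321), np.int64(30)), (280, np.int64(468), np.int64(318), np.int64(23)), (288, np.int64(476), np.int64(308), np.int64(-2)), (296, np.int64(481), np.int64(309), np.int64(-1)), (304, np.int64(486), np.int64(308), np.int64(-2))]
223 [(200, np.int64(419), np.int64(305), np.int64(-2)), (208, np.int64(424), np.int64(305), np.int64(-2)), (216, np.int64(429), np.int64(305), np.int64(-1)), (224, np.int64(434), np.int64(305)
[... 5584 characters left out ...]
p.int64(326), np.int64(102)), (208, np.int64(440), np.int64(326), np.int64(102)), (216, np.int64(442), np.int64(325), np.int64(101)), (224, np.int64(444), np.int64(326), np.int64(102)), (232, np.int64(446), np.int64(318), np.int64(91)), (240, np.int64(447), np.int64(305), np.int64(71)), (248, np.int64(449), np.int64(280), np.int64(34)), (256, np.int64(454), np.int64(280), np.int64(33)), (264, np.int64(457), np.int64(305), np.int64(72)), (272, np.int64(458), np.int64(324), np.int64(100)), (280, np.int64(461), np.int64(325), np.int64(103)), (288, np.int64(463), np.int64(325), np.int64(103)), (296, np.int64(465), np.int64(325), np.int64(103)), (304, np.int64(468), np.int64(325), np.int64(103))]
```

```bash
python3 - <<'E'
from h import *
p,d,m=snap("wrist");C=cloud(d,m);P,R,o=tool()
for u in(236,243,262,268,224,284):
    print(u,[(v,*(C[v,u]*1000).round(0).astype(int).tolist()) for v in range(222,250,2)])
s,ds,ms=snap("scene");Cs=cloud(ds,ms)
k=(abs(Cs[...,0]-P[0])<.03)&(abs(Cs[...,1]-P[1])<.03)&(ds>0)
q=Cs[k];c=s[k]; blk=c.max(1)<60
print(len(q),blk.sum(),np.percentile(q[blk][:,2],[1,5,10,20,50]),np.round(np.histogram(q[blk][:,2],bins=np.arange(0,.15,.01))[0]))
E
```

```text
236 [(222, 444, 318, 30), (224, 445, 321, 40), (226, 445, 320, 42), (228, 445, 320, 45), (230, 445, 320, 47), (232, 445, 320, 49), (234, 445, 321, 53), (236, 445, 320, 53), (238, 446, 320, 56), (240, 446, 320, 58), (242, 446, 320, 60), (244, 446, 320, 61), (246, 446, 320, 63), (248, 446, 320, 65)]
243 [(222, 448, 319, 33), (224, 448, 318, 33), (226, 448, 316, 33), (228, 448, 315, 33), (230, 448, 314, 33), (232, 448, 313, 33), (234, 448, 312, 34), (236, 448, 311, 33), (238, 448, 309, 33), (240, 448, 309, 34), (242, 448, 307, 33), (244, 447, 306, 32), (246, 447, 305, 33), (248, 447, 303, 32)]
262 [(222, 458, 318, 32), (224, 458, 320, 39), (226, 458, 320, 43), (228, 458, 320, 45), (230, 458, 319, 46), (232, 457, 320, 50), (234, 457, 320, 52), (236, 457, 320, 55), (238, 457, 320, 56), (240, 457, 319, 57), (242, 457, 320, 60), (244, 457, 319, 62), (246, 457, 319, 63), (248, 457, 319, 65)]
268 [(222, 461, 317, 32), (224, 461, 319, 39), (226, 461, 319, 41), (228, 460, 320, 45), (230, 460, 320, 47), (232, 460, 319, 49), (234, 460, 319, 51), (236, 460, 320, 54), (238, 460, 320, 57), (240, 460, 319, 58), (242, 460, 319, 60), (244, 459, 320, 62), (246, 459, 319, 64), (248, 459, 319, 65)]
224 [(222, 434, 306, -1), (224, 434, 304, -2), (226, 434, 303, 0), (228, 434, 301, -1), (230, 434, 300, -1), (232, 434, 299, -1), (234, 439, 316, 43), (236, 439, 316, 44), (238, 439, 316, 46), (240, 439, 316, 48), (242, 439, 316, 50), (244, 440, 316, 54), (246, 440, 317, 56), (248, 440, 316, 57)]
284 [(222, 473, 304, -2), (224, 473, 303, 0), (226, 473, 301, -1), (228, 473, 300, -2), (230, 473, 299, 0), (232, 473, 297, 0), (234, 473, 296, -1), (236, 468, 315, 45), (238, 468, 316, 48), (240, 468, 315, 49), (242, 467, 315, 51), (244, 467, 315, 54), (246, 467, 316, 57), (248, 467, 315, 57)]
2476 1016 [0.04910464 0.07166709 0.09048458 0.11434387 0.24342336] [ 0  0  0  1 11 17 20 16 35 46 43 34 35 46]
```

Request:
move_arm(steps=[{"rotation": [0, 0, 0], "travel": [0, 0, 1.5], "claw": 58}, {"rotation": [0, 0, 0], "travel": [0, 0, 0], "claw": 58}, {"rotation": [0, 0, 0], "travel": [0, 0, 0], "claw": 58}, {"rotation": [0, 0, 0], "travel": [0, 0, 0], "claw": 58}, {"rotation": [0, 0, 0], "travel": [12, 0, 0], "claw": 58}, {"rotation": [0, 0, 0], "travel": [12, 0, 0], "claw": 58}, {"rotation": [0, 0, 0], "travel": [0, 0, 0], "claw": 58}, {"rotation": [0, 0, 0], "travel": [0, 0, 0], "claw": 58}])

```text
time_s: 6.0
ee_pos: [0.452, 0.3079, -0.0164]
tcp_rot: [2.175, 1.569, 0.567]
ft_force: [-0.0, 0.4, -0.1]
opening: 0.0582
```

```bash
cat > tip.py <<'E'
from h import *
P,R,o=tool();p,d,m=snap("wrist");C=cloud(d,m)
T=R.inv().apply((C.reshape(-1,3)-P))
k=(abs(T[:,2])<.013)&(abs(T[:,1])<.075)&(T[:,0]>-.09)&(p.reshape(-1,3).max(1)<75)&(d.reshape(-1)>0)&(C.reshape(-1,3)[:,2]>.006)
t=T[k]; 
for s in(-1,1):
    q=t[t[:,1]*s>0]; i=q[:,0]>np.percentile(q[:,0],97); print(s,len(q),"tip x(tool)",np.percentile(q[:,0],[90,97,99.5]).round(4),"y range of tips",np.percentile(q[i,1],[2,98]).round(4))
plan([.4529,.3082,-.027],-0.034)
E
python3 tip.py
```

```text
-1 6090 tip x(tool) [-0.0531 -0.041  -0.034 ] y range of tips [-0.0415 -0.0297]
1 6002 tip x(tool) [-0.0541 -0.0419 -0.035 ] y range of tips [0.0279 0.0399]
p [ 0.4526  0.3084 -0.0158] rot [-0.0032 -0.0018 -0.0026] travel [11.2  0.3  0.1] open 0.0582 t 6.05 F [ 1.1 -0.1  0.2]
```

Request:
move_arm(steps=[{"rotation": [0, 0, 0], "travel": [6, 0, 0], "claw": 58}, {"rotation": [0, 0, 0], "travel": [5, 0, 0], "claw": 45}, {"rotation": [0, 0, 0], "travel": [0, 0, 0], "claw": 38}, {"rotation": [0, 0, 0], "travel": [0, 0, 0], "claw": 28}, {"rotation": [0, 0, 0], "travel": [0, 0, 0], "claw": 20}, {"rotation": [0, 0, 0], "travel": [0, 0, 0], "claw": 20}, {"rotation": [0, 0, 0], "travel": [0, 0, 0], "claw": 20}, {"rotation": [0, 0, 0], "travel": [0, 0, 0], "claw": 20}])

```text
time_s: 6.72
ee_pos: [0.4527, 0.3083, -0.027]
tcp_rot: [2.136, 1.567, 0.528]
ft_force: [0.1, -0.3, -2.0]
opening: 0.0302
```

```bash
python3 tip.py; python3 -c "
from h import *
plan([.5385,-.116,.2],-0.043)"
```

```text
-1 5608 tip x(tool) [-0.0642 -0.0496 -0.0378] y range of tips [-0.0294 -0.0162]
1 5483 tip x(tool) [-0.0647 -0.05   -0.0382] y range of tips [0.0154 0.0277]
p [ 0.4527  0.3083 -0.027 ] rot [-0.0033 -0.0018 -0.0029] travel [0.  0.2 0.1] open 0.0303 t 6.77 F [ 0.5  0.1 -1. ]
p [ 0.4527  0.3083 -0.027 ] rot [ 0.0057 -0.0018 -0.0029] travel [-227.   104.   420.2] open 0.0303 t 6.77 F [ 0.5  0.1 -1. ]
```

Request:
move_arm(steps=[{"rotation": [0, 0, 0], "travel": [-10, 0, 0], "claw": 20}, {"rotation": [0, 0, 0], "travel": [-25, 0, 0], "claw": 20}, {"rotation": [0, 0, 0], "travel": [-38, 0, 0], "claw": 20}, {"rotation": [0, 0, 0], "travel": [-38, 0, 0], "claw": 20}, {"rotation": [0.006, 0, 0], "travel": [-39, 4, 15], "claw": 20}, {"rotation": [0, 0, 0], "travel": [0, 8, 30], "claw": 20}, {"rotation": [0, 0, 0], "travel": [0, 8, 35], "claw": 20}, {"rotation": [0, 0, 0], "travel": [0, 9, 35], "claw": 20}, {"rotation": [0, 0, 0], "travel": [0, 9, 35], "claw": 20}, {"rotation": [0, 0, 0], "travel": [0, 9, 35], "claw": 20}, {"rotation": [0, 0, 0], "travel": [0, 9, 35], "claw": 20}, {"rotation": [0, 0, 0], "travel": [0, 9, 35], "claw": 20}, {"rotation": [0, 0, 0], "travel": [0, 9, 35], "claw": 20}, {"rotation": [0, 0, 0], "travel": [0, 9, 35], "claw": 20}, {"rotation": [0, 0, 0], "travel": [0, 9, 35], "claw": 20}, {"rotation": [0, 0, 0], "travel": [0, 9, 35], "claw": 20}, {"rotation": [0, 0, 0], "travel": [0, 8, 20], "claw": 20}, {"rotation": [0, 0, 0], "travel": [0, 4, 5], "claw": 20}, {"rotation": [0, 0, 0], "travel": [0, 0, 0], "claw": 20}, {"rotation": [0, 0, 0], "travel": [0, 0, 0], "claw": 20}])

```text
time_s: 8.43
ee_pos: [0.5465, -0.1156, 0.1222]
tcp_rot: [2.61, 1.567, 0.995]
ft_force: [-0.9, 0.9, -2.8]
opening: 0.0302
```

```bash
cat > chk.py <<'E'
from h import *
import sys
p,d,m=snap("wrist");C=cloud(d,m);hsv=cv2.cvtColor(p,cv2.COLOR_RGB2HSV)
save(sys.argv[1]+".png",p)
P,R,o=tool();np.savez(sys.argv[1]+".npz",p=p,d=d,**{k:np.array(v) for k,v in m.items()})
T=(C-P)
# grey cap region of held cart: z within 45mm of underside
k=(abs(T[...,0])<.03)&(T[...,1]>.02)&(T[...,1]<.08)&(T[...,2]>.04)&(T[...,2]<.08)
q=C[k]; print("cap far end y",np.percentile(q[:,1],[50,95,99.5]),"z top",np.percentile(q[:,2],95))
for y0 in(.03,.04,.05,.055):
    s=q[abs(q[:,1]-P[1]-y0)<.003]; 
    if len(s)>10:print(y0,"x centre",(s[:,0].min()+s[:,0].max())/2,"med",np.median(s[s[:,2]>np.percentile(s[:,2],60)][:,0]),len(s))
plan([.5385,-.116,.0135],-0.043)
E
python3 chk.py h1
```

```text
cap far end y [-0.07045753 -0.05583454 -0.05455275] z top 0.1867475761593561
0.03 x centre 0.5469033930264529 med 0.5467508750455792 1059
0.04 x centre 0.5474085258572423 med 0.5475840269515134 1312
0.05 x centre 0.5476997508725583 med 0.5477507391664582 1674
0.055 x centre 0.5480138438579161 med 0.5477507391664582 1736
p [ 0.5462 -0.115   0.1222] rot [ 0.0006 -0.0032 -0.0016] travel [108.7  -7.7   1.3] open 0.0303 t 8.48 F [ 0.4  0.6 -1.9]
```

View pics/h1.png

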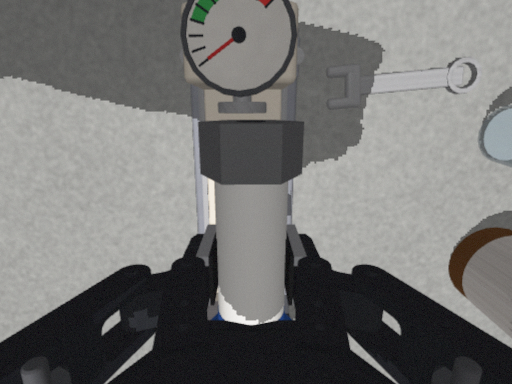

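```bash
python3 - <<'E'
from h import *
z=np.load("h1.npz");p,d=z["p"],z["d"];m={k:z[k] for k in("vertical_fov","cx","cy","R","t")};C=cloud(d,m)
for v in range(98,118): print(v,C[v,230].round(4),C[v,255].round(4),p[v,255])
k=(abs(C[...,2]-.0765)<.004)&(abs(C[...,0]-.54)<.025)&(C[...,1]>-.056)&(C[...,1]<-.04)
q=C[k];print("plate",len(q),q[:,1].min(),q[:,0].min(),q[:,0].max())
for v in(120,125,150,170,190,210,220):
  r=C[v]; k=(abs(r[:,2]-.04)<.006)&(abs(r[:,0]-.54)<.06); print(v,r[k][:,0].min().round(4),r[k][:,0].max().round(4),r[k][:,1].mean().round(4))
E
```

```text
98 [ 0.5323 -0.0408  0.0392] [ 0.5527 -0.0417  0.0385] [150 141 131]
99 [ 0.5322 -0.0415  0.0387] [ 0.5527 -0.0425  0.0387] [152 144 133]
100 [ 0.5322 -0.0423  0.0387] [ 0.5526 -0.0433  0.0396] [150 143 133]
101 [ 0.5321 -0.0431  0.0392] [ 0.5526 -0.044   0.0389] [134 126 121]
102 [ 0.5343 -0.0447  0.0739] [ 0.552  -0.0455  0.0715] [93 92 95]
103 [ 0.5343 -0.0454  0.0736] [ 0.552  -0.0462  0.0733] [95 95 95]
104 [ 0.5343 -0.0461  0.0746] [ 0.5519 -0.0469  0.0728] [94 92 93]
105 [ 0.5342 -0.0468  0.0737] [ 0.5519 -0.0476  0.074 ] [93 94 94]
106 [ 0.5342 -0.0475  0.0747] [ 0.5519 -0.0483  0.0722] [96 96 96]
107 [ 0.5342 -0.0481  0.0746] [ 0.5519 -0.0489  0.0716] [96 95 96]
108 [ 0.5341 -0.0488  0.0739] [ 0.5518 -0.0496  0.0723] [93 93 96]
109 [ 0.5341 -0.0495  0.0746] [ 0.5518 -0.0503  0.0723] [96 96 96]
110 [ 0.534  -0.0502  0.0736] [ 0.5518 -0.051   0.0732] [95 96 96]
111 [ 0.5339 -0.0509  0.0741] [ 0.5517 -0.0517  0.0726] [97 98 97]
112 [ 0.5338 -0.0516  0.0722] [ 0.5517 -0.0524  0.073 ] [105 103 103]
113 [ 0.5339 -0.0523  0.0748] [ 0.5517 -0.0531  0.0721] [129 123 119]
114 [ 0.5315 -0.0534  0.0396] [ 0.5521 -0.0543  0.0391] [149 143 132]
115 [ 0.5314 -0.0542  0.0389] [ 0.5521 -0.0552  0.0385] [147 140 130]
116 [ 0.5314 -0.055   0.0395] [ 0.5521 -0.0559  0.0401] [151 144 133]
117 [ 0.5313 -0.0558  0.0386] [ 0.5521 -0.0568  0.0377] [150 144 132]
plate 353 -0.05300815215104247 0.5298790087648577 0.5540723557218638
120 0.5052 0.5771 -0.0582Traceback (most recent call last):
  File "<stdin>", line 7, in <module>
    return umr_minimum(a, axis, None, out, keepdims, initial, where)
ValueError: zero-size array to reduction operation minimum which has no identity
```

Request:
move_arm(steps=[{"rotation": [0, -0.003, -0.001], "travel": [0, -4, 1], "claw": 20}, {"rotation": [0, 0, 0], "travel": [10, -3.5, 0.3], "claw": 20}, {"rotation": [0, 0, 0], "travel": [25, 0, 0], "claw": 20}, {"rotation": [0, 0, 0], "travel": [25, 0, 0], "claw": 20}, {"rotation": [0, 0, 0], "travel": [20, 0, 0], "claw": 20}, {"rotation": [0, 0, 0], "travel": [12, 0, 0], "claw": 20}, {"rotation": [0, 0, 0], "travel": [0, 0, 0], "claw": 20}, {"rotation": [0, 0, 0], "travel": [0, 0, 0], "claw": 20}])

```text
time_s: 9.15
ee_pos: [0.5385, -0.116, 0.0299]
tcp_rot: [-0.506, 1.57, -2.118]
ft_force: [-0.2, 0.0, -2.6]
opening: 0.0305
```

```bash
python3 chk.py h2
```

```text
cap far end y [-0.06827744 -0.04622696 -0.03911626] z top 0.09451736722166194
0.03 x centre 0.5388730666770849 med 0.5389680567050839 1040
0.04 x centre 0.5393734607852436 med 0.5396280490816494 1159
0.05 x centre 0.5396538562865585 med 0.5395079224812978 1665
0.055 x centre 0.5400464824540705 med 0.5401221995922354 1719
p [ 0.5397 -0.1164  0.0309] rot [ 0.0012  0.0009 -0.0022] travel [17.4 -1.3 -0.4] open 0.0301 t 9.2 F [ 0.7 -0.1 -3.1]
```

Request:
move_arm(steps=[{"rotation": [0, 0, 0], "travel": [8, -0.5, 0], "claw": 20}, {"rotation": [0, 0, 0], "travel": [4, 0, 0], "claw": 20}, {"rotation": [0, 0, 0], "travel": [3, 0, 0], "claw": 20}, {"rotation": [0, 0, 0], "travel": [1, 0, 0], "claw": 20}, {"rotation": [0, 0, 0], "travel": [0, 0, 0], "claw": 20}, {"rotation": [0, 0, 0], "travel": [0, 0, 0], "claw": 20}])

```text
time_s: 9.7
ee_pos: [0.5393, -0.1174, 0.0143]
tcp_rot: [1.125, 1.569, -0.489]
ft_force: [-1.0, 0.1, -3.1]
opening: 0.0304
```

```bash
python3 chk.py h3
```

```text
cap far end y [-0.06751764 -0.04486494 -0.03910272] z top 0.07851136618632233
0.03 x centre 0.5396355393039609 med 0.5397213055061831 1055
0.04 x centre 0.5400838589689283 med 0.540987909512563 1193
0.05 x centre 0.5404673683966188 med 0.540341404924608 1656
0.055 x centre 0.5406947532624433 med 0.5405818720047093 1721
p [ 0.5394 -0.1174  0.0144] rot [-0.0004  0.001  -0.0023] travel [ 0.9 -1.  -1.4] open 0.0301 t 9.75 F [-0.1  0.  -3.1]
```

Request:
move_arm(steps=[{"rotation": [0, 0, 0], "travel": [0.7, -0.6, -1], "claw": 20}, {"rotation": [0, 0, 0], "travel": [0.7, 0, 0], "claw": 20}, {"rotation": [0, 0, 0], "travel": [0.4, 0, 0], "claw": 20}, {"rotation": [0, 0, 0], "travel": [0, 0, 0], "claw": 32}, {"rotation": [0, 0, 0], "travel": [0, 0, 0], "claw": 36}, {"rotation": [0, 0, 0], "travel": [0, 0, 0], "claw": 44}, {"rotation": [0, 0, 0], "travel": [0, 0, 0], "claw": 46}, {"rotation": [0, 0, 0], "travel": [0, 0, 0], "claw": 46}])

```text
time_s: 10.42
ee_pos: [0.5388, -0.1163, 0.0125]
tcp_rot: [1.145, 1.568, -0.469]
ft_force: [0.2, -0.2, -0.9]
opening: 0.0458
```

```bash
python3 chk.py h4
```

```text
cap far end y [-0.06639477 -0.04495965 -0.03948745] z top 0.07742590114724388
0.03 x centre 0.5396032367944203 med 0.5393495830673564 1058
0.04 x centre 0.5398898333070413 med 0.5409912685321037 1222
0.05 x centre 0.5403157046039844 med 0.5403758635894345 1678
0.055 x centre 0.5406188930624733 med 0.5403842954685326 1740
p [ 0.5388 -0.1163  0.0125] rot [-0.0002  0.001  -0.0021] travel [-1.  -0.3 -0.3] open 0.0458 t 10.47 F [-0.2  0.7  0.2]
```

Request:
move_arm(steps=[{"rotation": [0, 0, 0], "travel": [-15, 0, 0], "claw": 50}, {"rotation": [0, 0, 0], "travel": [-38, 0, 0], "claw": 60}, {"rotation": [0, 0, 0], "travel": [-38, 0, 0], "claw": 60}, {"rotation": [0, 0, 0], "travel": [-38, 0, 0], "claw": 60}, {"rotation": [0, 0, 0], "travel": [-30, 5, -20], "claw": 60}, {"rotation": [0, 0, 0], "travel": [0, 8, -36], "claw": 60}, {"rotation": [0, 0, 0], "travel": [0, 8, -36], "claw": 60}, {"rotation": [0, 0, 0], "travel": [0, 8, -36], "claw": 60}, {"rotation": [0, 0, 0], "travel": [0, 8, -36], "claw": 60}, {"rotation": [0, 0, 0], "travel": [10, 8, -36], "claw": 60}, {"rotation": [0, 0, 0], "travel": [20, 8, -36], "claw": 60}, {"rotation": [0, 0, 0], "travel": [20, 8, -15], "claw": 60}, {"rotation": [0, 0, 0], "travel": [0, 0, 0], "claw": 60}, {"rotation": [0, 0, 0], "travel": [0, 0, 0], "claw": 60}])

```text
time_s: 11.63
ee_pos: [0.6089, 0.1322, 0.1198]
tcp_rot: [-0.585, 1.568, -2.197]
ft_force: [0.1, -0.1, 0.8]
opening: 0.06
```

```bash
python3 - <<'E'
from h import *
p,d,m=snap("wrist");C=cloud(d,m);hsv=cv2.cvtColor(p,cv2.COLOR_RGB2HSV)
k=(abs(C[...,0]-.619)<.05)&(abs(C[...,1]-.135)<.05)
q=C[k&(C[...,2]>.033)&(C[...,2]<.045)&(hsv[...,1]>60)]
r=cv2.minAreaRect((q[:,:2]*1000).astype(np.float32));print(len(q),r,np.percentile(q[:,2],[5,50,95]))
side=C[k&(C[...,2]>.002)&(C[...,2]<.009)&(hsv[...,1]>60)];print("keel side x",len(side),side.min(0) if len(side) else 0,side.max(0) if len(side) else 0)
plan([r[0][0]/1000,r[0][1]/1000,.0],0)
u=np.nonzero(k&(C[...,2]>.033));v0,v1,u0,u1=u[0].min(),u[0].max(),u[1].min(),u[1].max();print(v0,v1,u0,u1)
save("sp.png",cv2.resize(p[max(0,v0-25):v1+45,max(0,u0-25):u1+25],None,fx=3,fy=3))
E
```

```text
1606 ((617.138671875, 133.9969024658203), (39.61003494262695, 32.191009521484375), 2.2273340225219727) [0.03565957 0.03687847 0.03793877]
keel side x 8 [0.60794414 0.1494585  0.00205098] [0.62645838 0.15032358 0.00557196]
p [0.6095 0.1314 0.1211] rot [-0.0428  0.0019 -0.0004] travel [121.1   7.6  -2.6] open 0.0601 t 11.68 F [ 0.1 -1.2  0.7]
163 383 107 511
```

View pics/sp.png

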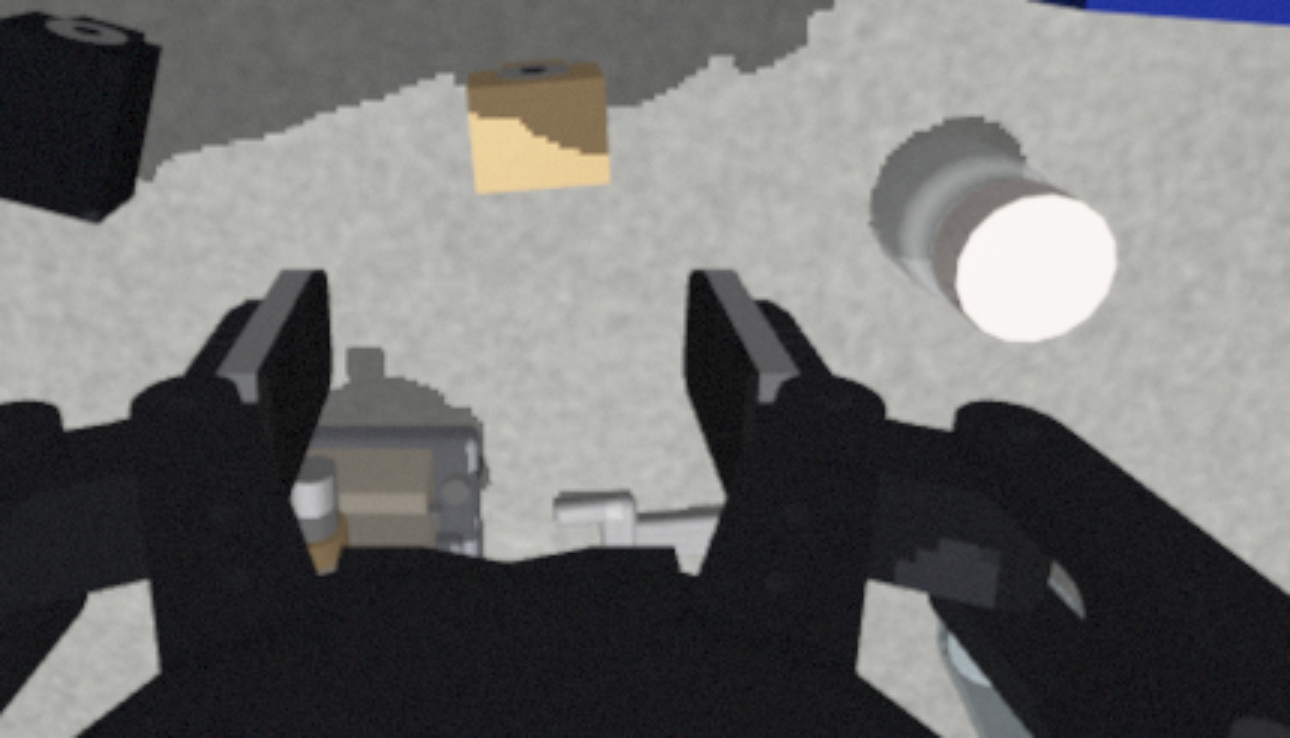

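```bash
python3 -c "
from h import *
plan([.6171,.1340,-.017],.039)"
```

```text
p [0.6095 0.1314 0.1211] rot [-0.0818  0.002  -0.0003] travel [138.1   7.7  -2.3] open 0.0601 t 11.68 F [ 0.1 -1.2  0.7]
```

Request:
move_arm(steps=[{"rotation": [-0.082, 0.002, 0], "travel": [10, 7.8, -1.7], "claw": 60}, {"rotation": [0, 0, 0], "travel": [25, 0, 0], "claw": 60}, {"rotation": [0, 0, 0], "travel": [30, 0, 0], "claw": 60}, {"rotation": [0, 0, 0], "travel": [20, 0, 0], "claw": 60}, {"rotation": [0, 0, 0], "travel": [0, 0, 0], "claw": 60}, {"rotation": [0, 0, 0], "travel": [0, 0, 0], "claw": 60}])

```text
time_s: 12.18
ee_pos: [0.6176, 0.1316, 0.0369]
tcp_rot: [2.165, 1.57, 0.631]
ft_force: [0.5, 0.3, 0.2]
opening: 0.0596
```

```bash
python3 -c "
from h import *
plan([.6171,.1340,-.017],.039)"
```

```text
p [0.6176 0.1316 0.0369] rot [-0.0022 -0.0004 -0.0007] travel [53.9 -0.4 -2.4] open 0.0596 t 12.18 F [0.5 0.3 0.2]
```

Request:
move_arm(steps=[{"rotation": [0, 0, 0], "travel": [20, -0.4, -2.4], "claw": 60}, {"rotation": [0, 0, 0], "travel": [20, 0, 0], "claw": 60}, {"rotation": [0, 0, 0], "travel": [12, 0, 0], "claw": 60}, {"rotation": [0, 0, 0], "travel": [2, 0, 0], "claw": 52}, {"rotation": [0, 0, 0], "travel": [0, 0, 0], "claw": 44}, {"rotation": [0, 0, 0], "travel": [0, 0, 0], "claw": 36}, {"rotation": [0, 0, 0], "travel": [0, 0, 0], "claw": 28}, {"rotation": [0, 0, 0], "travel": [0, 0, 0], "claw": 28}, {"rotation": [0, 0, 0], "travel": [0, 0, 0], "claw": 28}, {"rotation": [0, 0, 0], "travel": [0, 0, 0], "claw": 28}])

```text
time_s: 13.02
ee_pos: [0.6196, 0.1357, -0.0154]
tcp_rot: [1.748, 1.565, 0.216]
ft_force: [-1.3, -1.8, 7.2]
opening: 0.0385
```

```bash
python3 -c "
from h import *
plan([.5351,-.195,.13],-.043)"
```

```text
p [ 0.6196  0.1357 -0.0154] rot [ 0.0816 -0.0013 -0.0057] travel [-145.4  -70.2  334. ] open 0.0385 t 13.02 F [-1.3 -1.8  7.2]
```

Request:
move_arm(steps=[{"rotation": [0, 0, 0], "travel": [-8, 0, 0], "claw": 28}, {"rotation": [0, 0, 0], "travel": [-25, 0, 0], "claw": 28}, {"rotation": [0, 0, 0], "travel": [-38, 0, 0], "claw": 28}, {"rotation": [0, 0, 0], "travel": [-38, 0, 0], "claw": 28}, {"rotation": [0.082, 0, 0], "travel": [-38, 0, 0], "claw": 28}, {"rotation": [0, 0, 0], "travel": [-10, -6, 28], "claw": 28}, {"rotation": [0, 0, 0], "travel": [0, -7, 34], "claw": 28}, {"rotation": [0, 0, 0], "travel": [0, -7, 34], "claw": 28}, {"rotation": [0, 0, 0], "travel": [0, -7, 34], "claw": 28}, {"rotation": [0, 0, 0], "travel": [0, -7, 34], "claw": 28}, {"rotation": [0, 0, 0], "travel": [0, -7, 34], "claw": 28}, {"rotation": [0, 0, 0], "travel": [0, -7, 34], "claw": 28}, {"rotation": [0, 0, 0], "travel": [0, -7, 34], "claw": 28}, {"rotation": [0, 0, 0], "travel": [0, -7, 34], "claw": 28}, {"rotation": [0, 0, 0], "travel": [0, -6, 25], "claw": 28}, {"rotation": [0, 0, 0], "travel": [0, -2, 9], "claw": 28}, {"rotation": [0, 0, 0], "travel": [0, 0, 0], "claw": 28}, {"rotation": [0, 0, 0], "travel": [0, 0, 0], "claw": 28}])

```text
time_s: 14.52
ee_pos: [0.5332, -0.1948, 0.1392]
tcp_rot: [2.365, 1.568, 0.75]
ft_force: [-0.8, 0.1, 0.1]
opening: 0.0387
```

```bash
cat > chs.py <<'E'
from h import *
import sys
p,d,m=snap("wrist");C=cloud(d,m);hsv=cv2.cvtColor(p,cv2.COLOR_RGB2HSV);P,R,o=tool()
np.savez(sys.argv[1]+".npz",p=p,d=d,**{k:np.array(v) for k,v in m.items()});save(sys.argv[1]+".png",p)
T=R.inv().apply((C-P).reshape(-1,3)).reshape(C.shape); tan=(hsv[...,0]>8)&(hsv[...,0]<28)&(hsv[...,1]>60)&(abs(T[...,1])<.03)&(abs(T[...,2])<.04)
f=tan&(T[...,0]>-.062)&(T[...,0]<-.005)
q=T[f]; print(len(q),"T x",np.percentile(q[:,0],[1,5,50,95,99]).round(4),"z",np.percentile(q[:,2],[1,50,99]).round(4),"y",np.percentile(q[:,1],[1,99]).round(4))
g=C[f];print("world y max(+y end)",np.percentile(g[:,1],[1,50,95,99]).round(4),"z",np.percentile(g[:,2],[1,50,99]).round(4))
# blue inlet cap + cartridge in cradle
b=(hsv[...,0]>100)&(hsv[...,0]<130)&(hsv[...,1]>120)&(abs(C[...,2]-.07)<.02)&(abs(C[...,0]-.537)<.03)
if b.sum(): g=C[b]; print("blue",b.sum(),np.percentile(g[:,1],[1,50,99]).round(4),np.percentile(g[:,2],[50,95]).round(4))
plan([.5350,-.1975,.0245],-.043)
E
python3 chs.py s1
```

```text
7123 T x [-0.0537 -0.0532 -0.0521 -0.0333 -0.0173] z [-0.0143 -0.0027  0.0174] y [-0.0204  0.0184]
world y max(+y end) [-0.2116 -0.1916 -0.1798 -0.1793] z [0.1564 0.1912 0.1928]
blue 1624 [-0.1755 -0.1617 -0.1437] [0.0754 0.0778]
p [ 0.5334 -0.1942  0.1391] rot [ 0.0004 -0.0021 -0.002 ] travel [114.6   1.8   3.3] open 0.039 t 14.57 F [ 1.   0.7 -2.2]
```

View pics/s1.png

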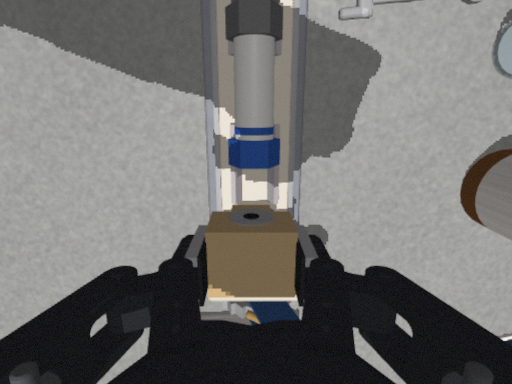

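Request:
move_arm(steps=[{"rotation": [0, -0.002, -0.002], "travel": [10, 1.7, 1.9], "claw": 28}, {"rotation": [0, 0, 0], "travel": [25, 0, 0], "claw": 28}, {"rotation": [0, 0, 0], "travel": [30, 0, 0], "claw": 28}, {"rotation": [0, 0, 0], "travel": [22, 0, 0], "claw": 28}, {"rotation": [0, 0, 0], "travel": [10, 0, 0], "claw": 28}, {"rotation": [0, 0, 0], "travel": [0, 0, 0], "claw": 28}, {"rotation": [0, 0, 0], "travel": [0, 0, 0], "claw": 28}])

```text
time_s: 15.15
ee_pos: [0.5349, -0.1964, 0.0417]
tcp_rot: [-1.118, 1.57, -2.731]
ft_force: [0.7, 0.2, -1.2]
opening: 0.0389
```

```bash
python3 chs.py s2
```

```text
7079 T x [-0.0526 -0.0521 -0.051  -0.0346 -0.0194] z [-0.0155 -0.0036  0.0163] y [-0.0211  0.0178]
world y max(+y end) [-0.2131 -0.1932 -0.1812 -0.1808] z [0.0621 0.0937 0.0953]
blue 4527 [-0.2307 -0.1617 -0.1439] [0.0758 0.0778]
p [ 0.5359 -0.1969  0.0427] rot [ 0.0009  0.0013 -0.0011] travel [18.2 -0.8  0.6] open 0.039 t 15.2 F [ 0.7 -0.1 -1.4]
```

Request:
move_arm(steps=[{"rotation": [0, 0, 0], "travel": [8, 0, 0], "claw": 28}, {"rotation": [0, 0, 0], "travel": [5, 0, 0], "claw": 28}, {"rotation": [0, 0, 0], "travel": [2.5, 0, 0], "claw": 28}, {"rotation": [0, 0, 0], "travel": [1, 0, 0], "claw": 28}, {"rotation": [0, 0, 0], "travel": [0, 0, 0], "claw": 28}, {"rotation": [0, 0, 0], "travel": [0, 0, 0], "claw": 28}])

```text
time_s: 15.7
ee_pos: [0.5348, -0.1974, 0.0256]
tcp_rot: [0.03, 1.57, -1.584]
ft_force: [-0.5, 0.1, -1.1]
opening: 0.039
```

```bash
python3 chs.py s3
```

```text
6916 T x [-0.0535 -0.053  -0.052  -0.0405 -0.0305] z [-0.0149 -0.0026  0.0167] y [-0.0203  0.0186]
world y max(+y end) [-0.2141 -0.1947 -0.1822 -0.1817] z [0.0562 0.0777 0.0792]
blue 5572 [-0.1752 -0.1612 -0.1438] [0.0756 0.0776]
p [ 0.5349 -0.1974  0.0257] rot [-0.0003  0.001  -0.0002] travel [1.2 0.1 0.1] open 0.039 t 15.75 F [ 0.8 -0.3 -1.4]
```

Still ~1 mm above the floor; lower and release.

Request:
move_arm(steps=[{"rotation": [0, 0, 0], "travel": [0.7, 0, -0.5], "claw": 28}, {"rotation": [0, 0, 0], "travel": [0.5, 0, 0], "claw": 28}, {"rotation": [0, 0, 0], "travel": [0.4, 0, 0], "claw": 28}, {"rotation": [0, 0, 0], "travel": [0, 0, 0], "claw": 28}, {"rotation": [0, 0, 0], "travel": [0, 0, 0], "claw": 40}, {"rotation": [0, 0, 0], "travel": [0, 0, 0], "claw": 43}, {"rotation": [0, 0, 0], "travel": [0, 0, 0], "claw": 50}, {"rotation": [0, 0, 0], "travel": [0, 0, 0], "claw": 54}, {"rotation": [0, 0, 0], "travel": [-10, 0, 0], "claw": 56}, {"rotation": [0, 0, 0], "travel": [-25, 0, 0], "claw": 60}, {"rotation": [0, 0, 0], "travel": [-38, 0, 0], "claw": 60}, {"rotation": [0, 0, 0], "travel": [-38, 0, 0], "claw": 60}, {"rotation": [0, 0, 0], "travel": [-38, 0, 0], "claw": 60}, {"rotation": [0, 0, 0], "travel": [-38, 0, 0], "claw": 60}, {"rotation": [0, 0, 0], "travel": [0, 0, -10], "claw": 60}, {"rotation": [0, 0, 0], "travel": [0, 0, 0], "claw": 60}])

```text
time_s: 17.08
ee_pos: [0.5373, -0.1863, 0.2145]
tcp_rot: [1.264, 1.564, -0.349]
ft_force: [-0.5, 0.3, 0.4]
opening: 0.0599
```

```bash
cat > look.py <<'E'
from h import *
import sys
p,d,m=snap("wrist");C=cloud(d,m);hsv=cv2.cvtColor(p,cv2.COLOR_RGB2HSV);save(sys.argv[1]+".png",p);np.savez(sys.argv[1]+".npz",p=p,d=d,**{k:np.array(v) for k,v in m.items()})
near=abs(C[...,0]-(.0431*C[...,1]+.5435))<.03
t=near&(C[...,2]>.072)&(C[...,2]<.084)&(C[...,1]<-.177)&(C[...,1]>-.225)&(hsv[...,0]>8)&(hsv[...,0]<28)&(hsv[...,1]>60)
if t.sum(): r=cv2.minAreaRect((C[t][:,:2]*1000).astype(np.float32));print("spacer",t.sum(),r,"z",np.percentile(C[t][:,2],[5,50,95]).round(4))
c=near&(C[...,2]>.065)&(C[...,2]<.084)&(C[...,1]>-.179)&(C[...,1]<-.055)
r=cv2.minAreaRect((C[c][:,:2]*1000).astype(np.float32));print("cart",c.sum(),r,"z",np.percentile(C[c][:,2],[50,95]).round(4))
g=C[near&(C[...,2]>.06)&(C[...,2]<.072)&(C[...,1]<-.21)&(C[...,1]>-.227)];print("xface",len(g),np.median(g[:,1]) if len(g) else None)
plan([.50,-.29,.3],-.043)
E
python3 look.py l1
```

```text
spacer 1097 ((533.95849609375, -197.9244384765625), (31.653379440307617, 39.070770263671875), 87.31857299804688) z [0.0756 0.0769 0.0781]
cart 3774 ((538.0045166015625, -115.75025177001953), (120.26350402832031, 35.90523910522461), 87.61737060546875) z [0.0732 0.0776]
xface 151 -0.21945786382192983
p [ 0.5359 -0.1864  0.2122] rot [ 0.0007  0.0017 -0.0023] travel [-87.8 -31.4 105.1] open 0.0601 t 17.13 F [-0.2 -0.2 -0.5]
```

```bash
cat > knob.py <<'E'
from h import *
def knob(name):
    p,d,m=snap(name);C=cloud(d,m)
    k=(p.max(2)<70)&(C[...,2]>.12)&(C[...,2]<.225)&(abs(C[...,1]+.298)<.03)&(abs(C[...,0]-.53)<.14)&(d>0)
    if name=="wrist":
        P,R,o=tool();T=R.inv().apply((C-P).reshape(-1,3)).reshape(C.shape);k&=~((T[...,0]<.01)&(abs(T[...,2])<.03))
    q=C[k]
    if len(q)<8: return print(name,"few",len(q))
    A=np.c_[2*q,np.ones(len(q))];s=np.linalg.lstsq(A,(q**2).sum(1),rcond=None)[0]
    print(name,len(q),"mean",q.mean(0).round(4),"sphere",s[:3].round(4),"r",np.sqrt(max(0,s[3]+s[:3]@s[:3])).round(4),"zmax",q[:,2].max().round(4), "x",q[:,0].min().round(3),q[:,0].max().round(3))
for n in("top","scene"): knob(n)
E
python3 knob.py
```

```text
top few 0
scene 84 mean [ 0.5808 -0.291   0.1937] sphere [ 0.5783 -0.3014  0.1899] r 0.0178 zmax 0.2092 x 0.564 0.596
```

Request:
move_arm(steps=[{"rotation": [0, 0, 0], "travel": [0, 15, 30], "claw": 68}, {"rotation": [0, 0, 0], "travel": [0, 16, 38], "claw": 68}, {"rotation": [0, 0, 0], "travel": [0, 16, 30], "claw": 68}, {"rotation": [0, 0, 0], "travel": [0, 0, 13.7], "claw": 68}, {"rotation": [0, 0, 0], "travel": [0, 0, 0], "claw": 68}, {"rotation": [0, 0, 0], "travel": [0, 0, 0], "claw": 68}, {"rotation": [0, 0, 0], "travel": [0, 0, 0], "claw": 68}])

```text
time_s: 17.82
ee_pos: [0.5762, -0.2991, 0.2098]
tcp_rot: [-1.88, 1.568, 2.79]
ft_force: [0.4, 0.1, 0.5]
opening: 0.0681
```

```bash
cat >> knob.py <<'E'
knob("wrist"); plan([.578,-.300,.142],-.043)
E
python3 knob.py; python3 look.py l2
```

```text
top 161 mean [ 0.5745 -0.2939  0.1913] sphere [ 0.5792 -0.3072  0.162 ] r 0.0417 zmax 0.2083 x 0.542 0.594
scene 84 mean [ 0.5808 -0.291   0.1937] sphere [ 0.5772 -0.3014  0.1901] r 0.018 zmax 0.2092 x 0.564 0.594
wrist 1105 mean [ 0.5749 -0.2936  0.1914] sphere [ 0.573  -0.3069  0.1591] r 0.042 zmax 0.2011 x 0.537 0.593
p [ 0.577  -0.2988  0.2111] rot [0.0011 0.0004 0.0006] travel [69.1  1.   1.1] open 0.0681 t 17.97 F [ 0.7 -0.1  0. ]
spacer 1491 ((534.2282104492188, -198.30548095703125), (31.711978912353516, 39.81559753417969), 87.47789764404297) z [0.0757 0.0769 0.0782]
cart 1679 ((536.8441162109375, -154.66807556152344), (42.63037872314453, 36.66307830810547), 88.17740631103516) z [0.0738 0.0778]
xface 148 -0.22162485356178768
p [ 0.5772 -0.299   0.2113] rot [0.0011 0.0007 0.0002] travel [-88.7 -77.5  -5.7] open 0.0678 t 18.02 F [ 0.5 -0.6 -0.2]
```

View pics/l2.png

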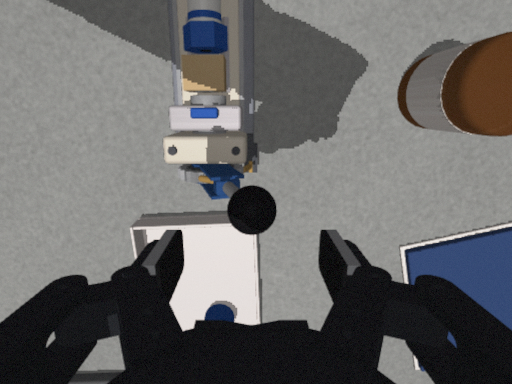

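Request:
move_arm(steps=[{"rotation": [0, 0, 0], "travel": [25, 0.5, 1], "claw": 68}, {"rotation": [0, 0, 0], "travel": [25, 0, 0], "claw": 68}, {"rotation": [0, 0, 0], "travel": [19, 0, 0], "claw": 68}, {"rotation": [0, 0, 0], "travel": [0, 0, 0], "claw": 44}, {"rotation": [0, 0, 0], "travel": [0, 0, 0], "claw": 44}, {"rotation": [0, 0, 0], "travel": [0, 0, 0], "claw": 44}, {"rotation": [0, 0, 0], "travel": [0, 0, 0], "claw": 44}])

```text
time_s: 18.6
ee_pos: [0.5791, -0.3017, 0.144]
tcp_rot: [0.89, 1.567, -0.723]
ft_force: [0.3, 0.0, 0.2]
opening: 0.044
```

```bash
python3 tip.py; python3 -c "
from h import *
plan([.578,-.300,.142],-.043)"; python3 knob.py
```

```text
-1 8883 tip x(tool) [0.0246 0.0603 0.1104] y range of tips [-0.0732 -0.0019]
1 7272 tip x(tool) [-0.0524 -0.0424 -0.0348] y range of tips [0.0208 0.0341]
p [ 0.5791 -0.3018  0.1439] rot [-0.0089  0.0024 -0.0029] travel [ 170.9 -146.8 -605.3] open 0.044 t 18.65 F [-0.1  0.7 -0.2]
p [ 0.5791 -0.3018  0.1439] rot [ 0.0001  0.0024 -0.0029] travel [ 1.9 -1.1 -1.7] open 0.044 t 18.65 F [-0.1  0.7 -0.2]
top 261 mean [ 0.5755 -0.2935  0.1936] sphere [ 0.5734 -0.2985  0.1743] r 0.0381 zmax 0.225 x 0.531 0.626
scene 191 mean [ 0.5797 -0.294   0.2006] sphere [ 0.5806 -0.3082  0.2094] r 0.0322 zmax 0.2249 x 0.533 0.632
wrist 63 mean [ 0.5463 -0.2932  0.1244] sphere [ 0.5512 -0.2981  0.124 ] r 0.0124 zmax 0.1313 x 0.539 0.566
p [ 0.5785 -0.3016  0.1431] rot [-0.0002  0.0018 -0.0017] travel [ 1.1 -0.6 -1.6] open 0.044 t 18.8 F [ 0.1 -0.   0.1]
```

Request:
move_arm(steps=[{"rotation": [0, 0, 0], "travel": [0, -6.5, -1.6], "claw": 44}, {"rotation": [0, 0, 0], "travel": [-4.7, -20.2, 0], "claw": 44}, {"rotation": [0, 0, 0], "travel": [-1.5, -20.6, 0], "claw": 44}, {"rotation": [0, 0, 0], "travel": [1.5, -20.6, 0], "claw": 44}, {"rotation": [0, 0, 0], "travel": [4.7, -20.2, 0], "claw": 44}, {"rotation": [0, 0, 0], "travel": [7.5, -19.2, 0], "claw": 44}, {"rotation": [0, 0, 0], "travel": [10.4, -17.9, 0], "claw": 44}, {"rotation": [0, 0, 0], "travel": [0, 0, 0], "claw": 44}])

```text
time_s: 19.47
ee_pos: [0.4484, -0.293, 0.1232]
tcp_rot: [-1.754, 1.567, 2.914]
ft_force: [-1.3, 0.7, -0.1]
opening: 0.044
```

```bash
cat > st.py <<'E'
from h import *
import sys
p,d,m=snap("wrist");C=cloud(d,m);hsv=cv2.cvtColor(p,cv2.COLOR_RGB2HSV);save(sys.argv[1]+".png",p)
near=abs(C[...,0]-(.0431*C[...,1]+.5435))<.03
t=near&(C[...,2]>.072)&(C[...,2]<.084)&(C[...,1]<-.16)&(C[...,1]>-.225)&(hsv[...,0]>8)&(hsv[...,0]<28)&(hsv[...,1]>60)
if t.sum()>50: r=cv2.minAreaRect((C[t][:,:2]*1000).astype(np.float32));print("spacer",t.sum(),np.round(r[0],1),np.round(r[1],1),round(r[2],1))
b=near&(hsv[...,0]>100)&(hsv[...,0]<130)&(hsv[...,1]>120)&(C[...,2]>.07)&(C[...,2]<.083)&(C[...,1]>-.185)
if b.sum()>20: print("blue end y",b.sum(),np.percentile(C[b][:,1],[1,5]).round(4))
a=near&(C[...,2]>.084)&(C[...,2]<.095)&(C[...,1]<-.19)&(C[...,1]>-.245)
if a.sum()>20: print("xhead block front y",a.sum(),np.percentile(C[a][:,1],[95,99]).round(4))
P,R,o=tool(); c=np.array([.5306,-.2979,.059]);v=P-c
ex=np.array([.999,-.043,0]); print("tool: mod x %.1f mod y %.1f z %.1f"%(v@ex*1e3,v@np.array([.043,.999,0])*1e3,P[2]*1e3),"theta~%.3f"%-np.arctan2(v@ex,P[2]-.059+.047),"F",np.round(o["ft_force"],1),"t",round(o["time_s"],2),"open",round(o["opening"],3))
# gauge from top
T,dt,mt=snap("top");save(sys.argv[1]+"t.png",cv2.resize(T[150:230,280:420],None,fx=4,fy=4,interpolation=cv2.INTER_CUBIC))
E
python3 st.py a1
```

```text
spacer 3182 [ 534.  -198.1] [32.4 41.1] 87.4
blue end y 1051 [-0.1762 -0.1759]
xhead block front y 2671 [-0.2264 -0.2251]
tool: mod x -80.3 mod y 1.0 z 123.8 theta~0.623 F [0.5 0.  0.3] t 19.52 open 0.044
```

Request:
move_arm(steps=[{"rotation": [0, 0, 0], "travel": [-10.4, 18.9, 0], "claw": 44}, {"rotation": [0, 0, 0], "travel": [-7.5, 19.2, 0], "claw": 44}, {"rotation": [0, 0, 0], "travel": [-4.7, 20.2, 0], "claw": 44}, {"rotation": [0, 0, 0], "travel": [-1.5, 20.6, 0], "claw": 44}, {"rotation": [0, 0, 0], "travel": [1.5, 20.6, 0], "claw": 44}, {"rotation": [0, 0, 0], "travel": [4.7, 20.2, 0], "claw": 44}, {"rotation": [0, 0, 0], "travel": [7.5, 19.2, 0], "claw": 44}, {"rotation": [0, 0, 0], "travel": [10.4, 20, 0], "claw": 44}, {"rotation": [0, 0, 0], "travel": [0, 0, 0], "claw": 44}, {"rotation": [0, 0, 0], "travel": [-10.4, -19, 0], "claw": 44}, {"rotation": [0, 0, 0], "travel": [-7.5, -19.2, 0], "claw": 44}, {"rotation": [0, 0, 0], "travel": [-4.7, -20.2, 0], "claw": 44}, {"rotation": [0, 0, 0], "travel": [-1.5, -20.6, 0], "claw": 44}, {"rotation": [0, 0, 0], "travel": [1.5, -20.6, 0], "claw": 44}, {"rotation": [0, 0, 0], "travel": [4.7, -20.2, 0], "claw": 44}, {"rotation": [0, 0, 0], "travel": [7.5, -19.2, 0], "claw": 44}, {"rotation": [0, 0, 0], "travel": [10.4, -19, 0], "claw": 44}, {"rotation": [0, 0, 0], "travel": [0, 0, 0], "claw": 44}])

```text
time_s: 21.07
ee_pos: [0.45, -0.2932, 0.1236]
tcp_rot: [-1.704, 1.567, 2.964]
ft_force: [-0.9, 0.2, -0.5]
opening: 0.0442
```

```bash
python3 st.py a2
```

```text
spacer 3176 [ 534.2 -194.1] [32.2 41. ] 87.7
blue end y 1058 [-0.1762 -0.1758]
xhead block front y 3279 [-0.2212 -0.2199]
tool: mod x -78.7 mod y 0.8 z 124.2 theta~0.612 F [ 0.4 -0.8  0.4] t 21.12 open 0.044
```

Request:
move_arm(steps=[{"rotation": [0, 0, 0], "travel": [-10.4, 18.9, 0], "claw": 44}, {"rotation": [0, 0, 0], "travel": [-7.5, 19.2, 0], "claw": 44}, {"rotation": [0, 0, 0], "travel": [-4.7, 20.2, 0], "claw": 44}, {"rotation": [0, 0, 0], "travel": [-1.5, 20.6, 0], "claw": 44}, {"rotation": [0, 0, 0], "travel": [1.5, 20.6, 0], "claw": 44}, {"rotation": [0, 0, 0], "travel": [4.7, 20.2, 0], "claw": 44}, {"rotation": [0, 0, 0], "travel": [7.5, 19.2, 0], "claw": 44}, {"rotation": [0, 0, 0], "travel": [10.4, 19, 0], "claw": 44}, {"rotation": [0, 0, 0], "travel": [0, 0, 0], "claw": 44}, {"rotation": [0, 0, 0], "travel": [-10.4, -19, 0], "claw": 44}, {"rotation": [0, 0, 0], "travel": [-7.5, -19.2, 0], "claw": 44}, {"rotation": [0, 0, 0], "travel": [-4.7, -20.2, 0], "claw": 44}, {"rotation": [0, 0, 0], "travel": [-1.5, -20.6, 0], "claw": 44}, {"rotation": [0, 0, 0], "travel": [1.5, -20.6, 0], "claw": 44}, {"rotation": [0, 0, 0], "travel": [4.7, -20.2, 0], "claw": 44}, {"rotation": [0, 0, 0], "travel": [7.5, -19.2, 0], "claw": 44}, {"rotation": [0, 0, 0], "travel": [10.4, -19, 0], "claw": 44}, {"rotation": [0, 0, 0], "travel": [0, 0, 0], "claw": 44}])

```text
time_s: 22.67
ee_pos: [0.4501, -0.2933, 0.1237]
tcp_rot: [-1.677, 1.567, 2.991]
ft_force: [-1.8, 0.7, -0.5]
opening: 0.044
```

```bash
python3 st.py a3
```

```text
spacer 3244 [ 534.5 -188.9] [32.2 41.2] 87.3
blue end y 671 [-0.1724 -0.1718]
xhead block front y 3315 [-0.2161 -0.2146]
tool: mod x -78.6 mod y 0.8 z 124.3 theta~0.611 F [ 0.1 -0.4  0. ] t 22.72 open 0.044
```

View pics/a3t.png

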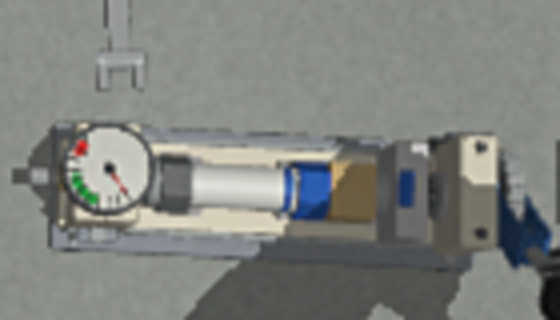

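Request:
move_arm(steps=[{"rotation": [0, 0, 0], "travel": [-10.4, 18.9, 0], "claw": 44}, {"rotation": [0, 0, 0], "travel": [-7.5, 19.2, 0], "claw": 44}, {"rotation": [0, 0, 0], "travel": [-4.7, 20.2, 0], "claw": 44}, {"rotation": [0, 0, 0], "travel": [-1.5, 20.6, 0], "claw": 44}, {"rotation": [0, 0, 0], "travel": [1.5, 20.6, 0], "claw": 44}, {"rotation": [0, 0, 0], "travel": [4.7, 20.2, 0], "claw": 44}, {"rotation": [0, 0, 0], "travel": [7.5, 19.2, 0], "claw": 44}, {"rotation": [0, 0, 0], "travel": [10.4, 19, 0], "claw": 44}, {"rotation": [0, 0, 0], "travel": [0, 0, 0], "claw": 44}, {"rotation": [0, 0, 0], "travel": [-10.4, -19, 0], "claw": 44}, {"rotation": [0, 0, 0], "travel": [-7.5, -19.2, 0], "claw": 44}, {"rotation": [0, 0, 0], "travel": [-4.7, -20.2, 0], "claw": 44}, {"rotation": [0, 0, 0], "travel": [-1.5, -20.6, 0], "claw": 44}, {"rotation": [0, 0, 0], "travel": [1.5, -20.6, 0], "claw": 44}, {"rotation": [0, 0, 0], "travel": [4.7, -20.2, 0], "claw": 44}, {"rotation": [0, 0, 0], "travel": [7.5, -19.2, 0], "claw": 44}, {"rotation": [0, 0, 0], "travel": [0, 0, 0], "claw": 44}])

```text
time_s: 24.18
ee_pos: [0.47, -0.2947, 0.135]
tcp_rot: [-1.138, 1.569, -2.753]
ft_force: [-1.2, -0.0, 0.4]
opening: 0.0439
```

```bash
cat >> st.py <<'E'
h=cv2.cvtColor(T,cv2.COLOR_RGB2HSV)
def needle(T):
    G=T[150:230,280:420].astype(int); v,u=np.mgrid[150:230,280:420]
    cu,cv_=280+107/4,150+168/4
    r=np.hypot(u-cu,v-cv_); w=np.clip(G[...,0]-np.maximum(G[...,1],G[...,2])-20,0,None)*((r>1.5)&(r<7.5))
    return np.arctan2((w*(v-cv_)).sum(),(w*(u-cu)).sum()),int(w.sum())
a0=needle(np.load("top0.npz")["p"]);a1=needle(T);print("needle",a0,a1,"clockwise rise",round((a1[0]-a0[0])%(2*np.pi),3))
E
python3 st.py a4
```

```text
spacer 2948 [ 534.7 -184.5] [32.4 40.7] 87.5
blue end y 508 [-0.1681 -0.1675]
xhead block front y 3076 [-0.2118 -0.2104]
tool: mod x -59.2 mod y 0.5 z 135.1 theta~0.448 F [-0.3  0.7  0. ] t 24.23 open 0.044
needle (np.float64(0.9042987499187324), 238) (np.float64(2.2539489144981673), 250) clockwise rise 1.35
```

Request:
move_arm(steps=[{"rotation": [0, 0, 0], "travel": [0, 2, 0], "claw": 70}, {"rotation": [0, 0, 0], "travel": [0, 0, 0], "claw": 70}, {"rotation": [0, 0, 0], "travel": [0, 0, 0], "claw": 70}, {"rotation": [0, 0, 0], "travel": [-20, 0, 0], "claw": 70}, {"rotation": [0, 0, 0], "travel": [-35, 0, 0], "claw": 70}, {"rotation": [0, 0, 0], "travel": [-35, 0, 0], "claw": 70}, {"rotation": [0, 0, 0], "travel": [-38, 0, 0], "claw": 70}, {"rotation": [0, 0, 0], "travel": [-35, 10, -25], "claw": 70}, {"rotation": [0, 0, 0], "travel": [0, 10, -36], "claw": 70}, {"rotation": [0, 0, 0], "travel": [0, 10, -36], "claw": 70}, {"rotation": [0, 0, 0], "travel": [0, 10, -36], "claw": 70}, {"rotation": [0, 0, 0], "travel": [0, 10, -36], "claw": 70}, {"rotation": [0, 0, 0], "travel": [0, 5, -15], "claw": 70}, {"rotation": [0, 0, 0], "travel": [0, 0, 0], "claw": 70}, {"rotation": [0, 0, 0], "travel": [0, 0, 0], "claw": 70}])

```text
time_s: 25.53
ee_pos: [0.5374, -0.1141, 0.2951]
tcp_rot: [-0.438, 1.569, -2.05]
ft_force: [-0.9, -0.4, 0.3]
opening: 0.0698
```

```bash
python3 st.py a5; python3 - <<'E'
import cv2
im=cv2.imread("pics/a5.png");cv2.imwrite("pics/a5z.png",cv2.resize(im[:260,120:400],None,fx=2.3,fy=2.3,interpolation=cv2.INTER_CUBIC))
E
```

```text
spacer 609 [ 533.9 -184.2] [31.7 39.2] 86.9
blue end y 383 [-0.1672 -0.1658]
xhead block front y 693 [-0.211  -0.2101]
tool: mod x -1.4 mod y 183.0 z 295.1 theta~0.005 F [ 0.6 -0.1 -0.6] t 25.58 open 0.07
needle (np.float64(0.9042987499187324), 238) (np.float64(2.249680891712332), 111) clockwise rise 1.345
```

View pics/a5z.png

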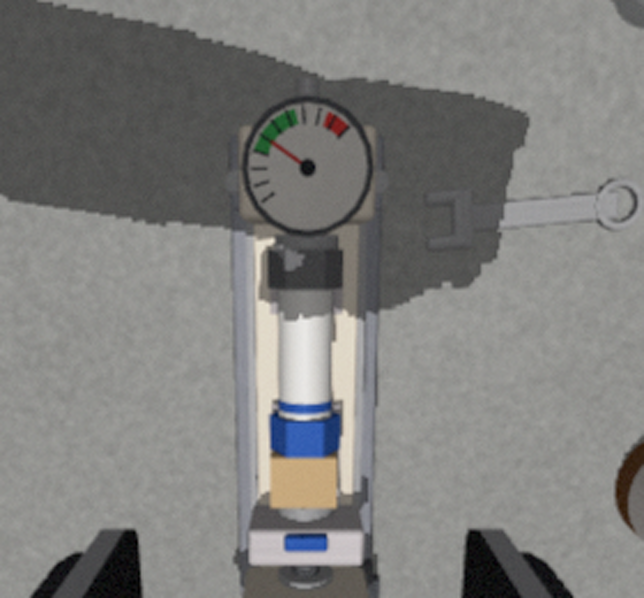

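```bash
python3 -c "
from workcell import robot
print(robot.close_job())"
```

```text
the job is handed in; nothing more can be done
None
```

The short blue-capped cartridge is clamped in the cradle, blue end towards the lever, with the tan spacer behind it. The gauge needle rests in the green, and the job was handed in at about 25.6 s of the 69 s. No verdict came back, so the figures below are my own last measurements from the cameras.

| Check | Measured | Allowed |
|---|---|---|
| Gauge after letting go of the lever | about 1.35 rad (top and wrist views agree) | 0.90 to 1.95 rad |
| Blue inlet end along the module (y) | about -20 mm | -34 to -10 mm |
| Spacer along the module (y) | about -36 mm | -52 to -24 mm |
| Spacer sideways offset (x) | 1 to 1.6 mm | 4 mm |

- **Placing:** Both parts were set down and let go before clamping, and the needle was still at rest after the third forward swing.
- **Clamping:** Four forward swings of the lever did it, the last one shortened. The highest needle reading I took was 1.35 rad, at the end of the last swing; I did not read it during the swing.
- **End state:** The fingers were open and clear of everything, with about 0.6 N or less per axis on the wrist.
- **Bystanders:** I did not handle the long cartridge, black spacer, wrench or jar, but I did not measure their positions again at the end.

**What failed or disagreed:**
- The reported tool tip lies about 30 mm beyond the real fingertips in the wrist depth image. The first grasp therefore closed on air above the tube, without contact; I corrected for the offset from then on.
- My estimate of the starting slack, about 14.3 mm, came out just over the stated 14 mm.
- One cropped picture was larger than the 800 x 600 limit, and I viewed 11 pictures against the planned 8.

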